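# Fit and lock a camera eyepiece in a sloping tube

### The arm

A 6-joint arm with a two-finger parallel gripper is mounted at the origin on a cart in front of the work surface, level with it; the furniture and walls round the work are solid. World frame = base frame: x ahead of the robot, y to its left, z up, the work surface at z = 0. Lengths are in mm, angles in rad, forces in N, time in s.
With the tool pointing down it reaches from about 350 to 775 mm from the base axis. Payload 7.3 kg.
Tool frame: the origin (TCP) lies on the centre line of the jaws, within the pads' length; the fingertips stand 22 mm ahead of it and the grasp point (between the pads) lies 3 mm ahead of it; z points along the fingers, y is the direction in which the jaws open and shut (so a half turn about z gives the same grasp; the last joint's range is limited). The gripper opens to 92 mm and grips with 3 to 60 N. Pads are 19 mm wide; open, the fingers measure 130 mm over their backs; the gripper's body (75 mm by 190 mm) begins 47 mm behind the grasp point.
Start: joints at [-1.318, 0.342, 1.524, -0, 1.275, -0.146], TCP at [203.887, -483.811, 248.741] pointing down, gripper open.
Joint ranges: [-2.53, 2.53], [-0.77, 2.02], [0.04, 2.7], [-1, 4.14], [0.28, 2.66], [-3.11, 3.11]. Speed limits (rad/s): [2.57, 2.57, 3.14, 3.14, 3.14, 3.14].

### API

Orientations are given as [roll, pitch, yaw] about the fixed x, y, z axes, in that order (R = Rz(yaw) Ry(pitch) Rx(roll)).
In Python, from plant import bot gives the robot as it stands.
- The arm moves only by the tool play_rows, never from a script. Its argument "moves" is one flat list of numbers, 5 for each row, row after row: the closure in counts, from 0 (fully open) to 255 (shut), then the shift along the tool's x, y, z in mm, then the turn about the tool's z in degrees. A call has 1 to 8 rows; each row is the pose to reach, as a shift and turn from the pose commanded when the call began, along the tool's axes at that moment; what a row does not reach only later rows make up. A row lasts 1/12 s, in which the tool goes at most 41.7 mm and 7.16 degrees, less where a joint would pass 70% of its speed; a pose out of reach is approached as far as the arm can. A call with a gripper value outside its range is refused whole. The fingers move at their own pace and stop on an object; the grip force is fixed at half the most. Time passes only in rows, so rows that repeat a pose let the fingers close. It gives the time, the measured TCP pose, the force and the opening at its end, in the units of the state.
- bot.get_obs(): the state, without advancing time (a new reading comes with each control period).
- bot.capture(name): name is "scene" or "top" or "wrist"; returns a dict with "color" (420x560x3 uint8, red, green, blue), "fx", "fy", "cx", "cy" (pixels), "world_to_cam" (4x4, takes a point from world to camera coordinates); the wrist camera has in their place "T_tool_cam" (4x4, takes a point from camera to tool coordinates, whose origin is the TCP and whose axes are the flange's). Camera axes: x right, y down, z forward; pixel columns grow to the right and rows downward; lengths in mm; the calibration is good to about 2 mm. A picture is of the moment at which its call begins: read the wrist's pose just before it. There is no depth.
- bot.close_job(): hands the job in, once; it reports no verdict.
The state is a dict: "time": time; "joint_positions": joint angles; "dq": joint speeds; "tau": joint torques, N m; "tool_pos": TCP position; "tcp_rot": TCP orientation; "contact_force": force on the tool from outside, world axes, zero at the start; "moment": the same for the moment, N m; "grip_width": finger opening in mm.
Only numpy, scipy, OpenCV 4.12 (cv2) and the standard library are available. Lean on these libraries where they do the work, as an engineer would, in place of code of your own. Each camera call takes 0.05 s, during which the arm holds its last target.

### The job

Fit the larger of the two camera eyepieces, the one with the thick barrel, into the bore of the sloping tube block, barrel first, and push it fully home against the stiff contact plunger so that its flange lies flat on the sloping face. Then swing the locking lever over its flange as far as the lever goes. Leave the smaller, thin-barrelled camera eyepiece and the other things on the desk where they stand.

Things in the scene. Friction and masses are not known exactly. Their poses are not given: they have to be found in the camera images.
- thick_module: camera eyepiece to fit, loose, about 0.12 kg, standing upright on its barrel, 68 mm high: aluminium barrel 30 mm diameter, z 0 to 32 mm (chamfered foot), dark flange 50 mm diameter, z 32 to 37 mm, black ribbed head 34 mm diameter, z 37 to 68 mm (grip here, fingertips above the flange). Origin: centre of the barrel's underside; z runs up the axis
- thick_module_seat (a point): point on the axis of the thick-barrelled camera eyepiece at the underside of its flange, 32 mm above its origin; z along the axis towards the head. Fully home it coincides with tube_mouth
- thin_module: the smaller camera eyepiece, of the same shape and heights but with a barrel of 19 mm, flange of 37 mm and head of 25 mm diameter; too slack for this tube, leave it standing. Origin: centre of the barrel's underside
- mount: white block on a dark 150 x 130 mm foot, fixed. Origin on the desk under the mouth of the bore; at yaw 0 its face looks towards the robot (-x). The face (100 mm up the slope, 120 mm across) is tilted 30 degrees from level: the bore's axis leans 30 degrees from vertical towards the mount's -x. The mouth is 95 mm above the desk
- tube_mouth (a point): centre of the bore's mouth, in the plane of the sloping face. z: the bore's axis, out of the face, 30 degrees from vertical; x straight up the slope; y across. Bore 33 mm diameter, 3 mm chamfer; inside, a brass plunger 20 to 23 mm below the face slides down under 3 N. Face: x -50..50, y -78..42 mm. The lever stands at -y, so grip the head on its upslope and downslope sides
- plunger (a joint): travel of the contact plunger into the bore, m: 0 with its top 20 mm below the face, 0.012 when the camera eyepiece is fully home, end stop 0.0135; stays where it is pushed
- lever (a joint): locking lever's angle about an axis parallel to the bore, rad: 0 open (knob arm straight down the slope), grows counter-clockwise looking at the face, end stop 1.571 = locked (knob arm along -y of tube_mouth, nose along +y, 2 mm above the seated flange). Stays where left, friction 0.06 N m. The nose jams if the flange stands over 2 mm off the face
- lever_pivot (a point): on the lever's pivot axis, 10 mm above the face, at x 0, y -46 mm in the tube_mouth frame; axes as tube_mouth
- lever_knob (a point): centre of the top of the lever's knob, an upright black pin of 14 mm diameter and 27 mm length at 45 mm from the pivot; its top is 39 mm above the face (its foot 12 mm). Axes turn with the lever, z out of the face
- eyepiece: ordinary black eyepiece with a white band, 42 mm diameter, 53 mm high, standing loose on the desk; bystander. Origin: centre of its underside
- oil: small brown bottle, 27 mm diameter, 62 mm high, standing loose; bystander. Origin: centre of its underside
- cover_box: small white box 36 x 36 x 24 mm, loose; bystander. Origin: centre of its underside
- case: flat black canister 37 mm diameter, 20 mm high, loose; bystander. Origin: centre of its underside

How it is judged (in metres and radians):
On the way, in this order (a step that is already met when the one before it is completed fails the run):
1. the thick-barrelled camera eyepiece is fully home in the bore, flange on the face, while the lever is still open (distance between thick_module_seat and tube_mouth below 0.0035 m and angle between the z axis of thick_module and the z axis of tube_mouth, either way round below 0.07 rad and value of joint lever below 0.7 rad), for 0.2 s.
2. the lever is swung over the flange to its stop (value of joint lever above 1.4 rad), for 0.2 s.
At the end, for the whole second after the job is handed in: The thick-barrelled camera eyepiece sits in the bore at rest, the centre of its flange's underside within 3.5 mm of the mouth's centre and its axis within 0.07 rad of the bore's, the plunger pushed in by more than 9 mm, and the lever stands beyond 1.4 rad (locked) (distance between thick_module_seat and tube_mouth below 0.0035 m and angle between the z axis of thick_module and the z axis of tube_mouth, either way round below 0.07 rad and value of joint lever above 1.4 rad and linear speed of thick_module below 0.01 m/s and value of joint plunger above 0.009 m); the robot touches nothing.
It fails at once if the thin-barrelled camera eyepiece is moved by more than 30 mm (distance of thin_module from where it was at the start of the episode above 0.03 m).
It fails at once if a bystander (black eyepiece, brown bottle, white box, black canister) is moved by more than 30 mm (distance of any of eyepiece, oil, cover_box, case from where it was at the start of the episode above 0.03 m).
It also fails if it takes over 58 s, if anything falls off the work surface, if the arm or the gripper's body presses on something with over 40 N, if the wrist force passes 120 N, or if a joint passes its speed limit or range.

## Working session

There is one attempt and no reset: what is moved stays moved. The work goes in short steps, Python scripts to look and compute and a tool call to move; the robot and the scene stay as the last step left them, time stands still between calls to the robot, and variables do not carry over. Pictures are saved under pics/ and viewed, and the job is handed in when it is done.

Besides the shell and the picture viewer there is one more tool, called after ">>>" by a JSON object that holds its "method" and its "body", one argument or row to a line. play_rows: Moves the arm, as the interface text tells. Its arguments: {"type":"object","properties":{"moves":{"type":"array","items":{"type":"number"}}},"required":["moves"]}

```bash
ls; mkdir -p pics; cat > h.py <<'E'
import numpy as np, cv2
from scipy.spatial.transform import Rotation as R
from plant import bot
def snap(name, fn):
    o=bot.get_obs(); c=bot.capture(name)
    cv2.imwrite('pics/'+fn+'.png', c['color'][:,:,::-1])
    return o,c
E
python3 - <<'E'
from h import *
import pickle
o=bot.get_obs(); print(o)
for n in ['scene','top','wrist']:
    ob,c=snap(n,n+'0'); pickle.dump((ob,c),open(n+'0.pkl','wb'))
    print(n,{k:v for k,v in c.items() if k!='color'})
E
```

```text
pics
{'time': 0.0, 'joint_positions': array([-1.31804807e+00,  3.42728590e-01,  1.52502666e+00, -3.98424430e-05,
        1.27540304e+00, -1.46008546e-01]), 'dq': array([ 2.21872001e-04, -2.04759682e-04,  2.77976093e-04,  5.45055144e-04,
        2.85700268e-05,  1.76851144e-04]), 'tau': array([ 8.18914286e-04, -4.31237590e+01, -2.44215095e+01,  7.18236342e-02,
        5.59822388e-02, -1.62210345e-04]), 'tool_pos': array([ 203.75287989, -483.43546565,  248.03853216]), 'tcp_rot': array([-3.14003813e+00, -1.90092158e-04,  3.98768289e-01]), 'contact_force': array([ 0.92524294, -1.30231562, -0.97685757]), 'moment': array([ 0.01445958, -0.02774699, -0.02684526]), 'grip_width': 91.92128340848947}
scene {'fx': 412.0981966402826, 'fy': 412.0981966402826, 'cx': 285.8769357424992, 'cy': 209.81895619167884, 'world_to_cam': array([[-6.60547802e-01, -7.50736521e-01, -8.44255169e-03,
         3.57665340e+02],
       [-4.92378459e-01,  4.41661495e-01, -7.49999051e-01,
         3.34527977e+02],
       [ 5.66780429e-01, -4.91253294e-01, -6.61385021e-01,
         6.84807650e+02],
       [ 0.00000000e+00
[... 290 characters left out ...]
2e-01,  1.18066279e-02, -5.28534305e-02,
         5.32354938e+02],
       [ 5.28459493e-02, -9.44947243e-04, -9.98602229e-01,
         1.12602358e+03],
       [ 0.00000000e+00,  0.00000000e+00,  0.00000000e+00,
         1.00000000e+00]])}
wrist {'fx': 331.278399699936, 'fy': 331.278399699936, 'cx': 282.0955500986669, 'cy': 207.27954406685632, 'T_tool_cam': array([[ 5.86997006e-04, -9.62160519e-01, -2.72482644e-01,
         7.25464075e+01],
       [ 9.99999827e-01,  5.57124418e-04,  1.86998279e-04,
        -3.76096160e-01],
       [-2.81156266e-05, -2.72482707e-01,  9.62160680e-01,
        -1.35221307e+02],
       [ 0.00000000e+00,  0.00000000e+00,  0.00000000e+00,
         1.00000000e+00]])}
```

View pics/scene0.png

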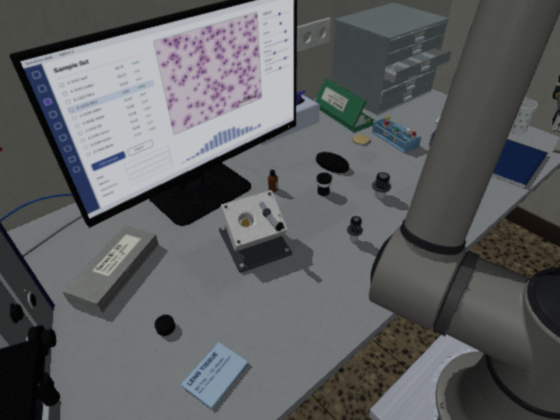

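View pics/top0.png

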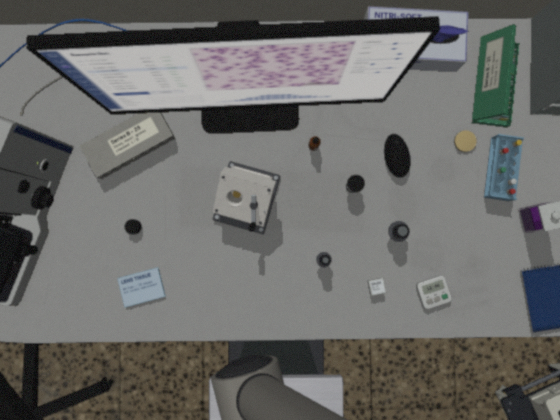

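View pics/wrist0.png

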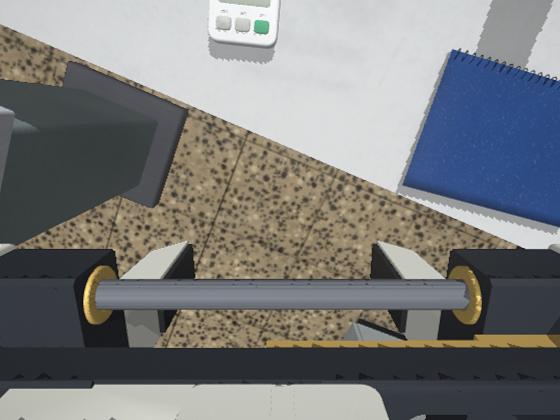

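The moves keep the tool vertical, so the 30° tilt has to come from pivoting the module in the jaws. First I'll find the parts.

```bash
python3 - <<'E'
import cv2
t=cv2.imread('pics/top0.png'); s=cv2.imread('pics/scene0.png')
cv2.imwrite('pics/top0c.png',cv2.resize(t[120:290,190:420],None,fx=3.4,fy=3.4,interpolation=cv2.INTER_CUBIC))
cv2.imwrite('pics/scene0c.png',cv2.resize(s[140:300,200:400],None,fx=3.7,fy=3.7,interpolation=cv2.INTER_CUBIC))
E
```

```text
(no output)
```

View pics/top0c.png

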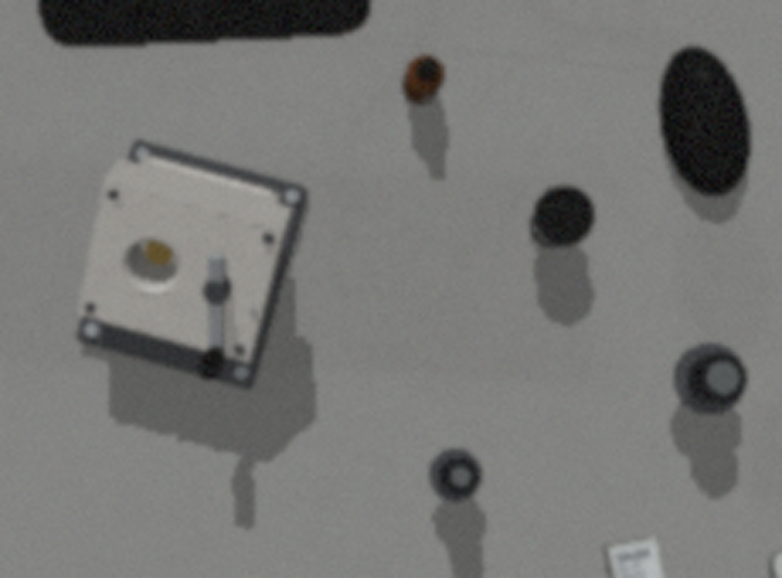

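View pics/scene0c.png

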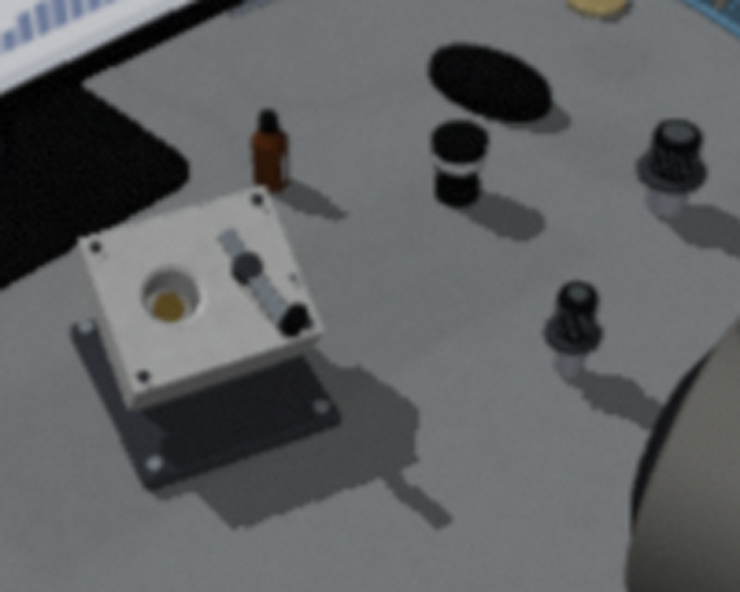

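The top view shows the thick module at about (399,231), the thin one at about (324,259) and the bore at about (234,195). Next I'll refine these with masks and ray casts.

```bash
cat >> h.py <<'E'
def ray(c,uv,o=None):
    d=np.array([(uv[0]-c['cx'])/c['fx'],(uv[1]-c['cy'])/c['fy'],1.0])
    if 'world_to_cam' in c:
        T=np.linalg.inv(c['world_to_cam'])
    else:
        T=np.eye(4); T[:3,:3]=R.from_euler('xyz',o['tcp_rot']).as_matrix(); T[:3,3]=o['tool_pos']; T=T@c['T_tool_cam']
    return T[:3,3],T[:3,:3]@d
def onz(c,uv,z,o=None):
    p,d=ray(c,uv,o); return p+d*(z-p[2])/d[2]
def proj(c,P,o=None):
    if 'world_to_cam' in c: W=c['world_to_cam']
    else:
        T=np.eye(4); T[:3,:3]=R.from_euler('xyz',o['tcp_rot']).as_matrix(); T[:3,3]=o['tool_pos']; W=np.linalg.inv(T@c['T_tool_cam'])
    q=W[:3,:3]@np.asarray(P,float)+W[:3,3]
    return np.array([c['cx']+c['fx']*q[0]/q[2],c['cy']+c['fy']*q[1]/q[2]])
def tri(rays):
    A=np.zeros((3,3));b=np.zeros(3)
    for p,d in rays:
        d=d/np.linalg.norm(d);M=np.eye(3)-np.outer(d,d);A+=M;b+=M@p
    return np.linalg.solve(A,b)
E
python3 - <<'E'
from h import *
import pickle
_,t=pickle.load(open('top0.pkl','rb')); _,s=pickle.load(open('scene0.pkl','rb'))
tc=lambda u,v:(190+u/3.4,120+v/3.4)
sc=lambda u,v:(200+u/3.7,140+v/3.7)
print('thick', onz(t,tc(724,378),68), onz(s,sc(681,133),68), tri([ray(t,tc(724,378)),ray(s,sc(681,133))]))
print('thin', onz(t,tc(459,475),68), onz(s,sc(578,293),68))
print('knob', tri([ray(t,tc(211,362)),ray(s,sc(293,318))]))
print('hub', tri([ray(t,tc(217,289)),ray(s,sc(247,267))]))
print('bore', onz(t,tc(151,265),95), tri([ray(t,tc(151,265)),ray(s,sc(170,297))]))
foot_t=[(140,151),(292,195),(242,373),(92,329)]
fp=[onz(t,tc(*p),12)[:2] for p in foot_t]; print(fp)
print('face screws', *[tri([ray(t,tc(*a)),ray(s,sc(*b))]) for a,b in [((112,195),(96,246)),((268,238),(258,199)),((90,308),(143,376))]],sep='\n')
print('eyep',onz(t,tc(566,213),53),'oil',onz(t,tc(430,70),62),'box',onz(t,tc(635,560),24),'case?',onz(t,(133,227),20))
E
```

```text
thick [ 494.50153616 -295.37055025   68.        ] [ 490.44683572 -292.76961451   68.        ] [ 494.00452811 -296.97002007   63.90841523]
thin [ 431.67462363 -116.2345422    68.        ] [ 428.93949309 -115.38755057   68.        ]
knob [508.26578988  47.65770138  94.14823151]
hub [555.79275765  43.02114334  99.59170311]
bore [572.65864629  86.64742239  95.        ] [573.38884821  87.38626989  90.34955317]
[array([662.06109514, 100.98447763]), array([629.29033498,  -6.80488826]), array([503.21977302,  30.01938865]), array([535.6041842 , 135.81585316])]
face screws
[615.91287013 109.1792486  115.80763141]
[586.87761325   8.7156088  114.58169367]
[546.32596188 129.62866611  72.89469438]
eyep [ 609.02943788 -194.15301941   53.        ] oil [ 707.07379844 -101.84625223   62.        ] box [ 369.72571333 -242.06459464   24.        ] case? [513.07473753 335.48725572  20.        ]
```

>>> {"method": "play_rows", "body": {
  "moves": [0,340,-61,58,39,0,340,-61,58,39,0,340,-61,58,39,0,340,-61,58,39,0,340,-61,58,39,0,340,-61,58,39,0,340,-61,58,39,0,340,-61,58,39]
}}

```text
time: 0.82
tool_pos: [461.3, -316.2, 197.0]
tcp_rot: [3.142, 0.0, -0.283]
contact_force: [0.1, -0.1, 0.1]
grip_width: 91.9
```

>>> {"method": "play_rows", "body": {
  "moves": [0,25,-29,7,0,0,25,-29,7,0,0,25,-29,7,0]
}}

```text
time: 1.07
tool_pos: [493.1, -294.9, 189.4]
tcp_rot: [-3.141, 0.002, -0.278]
contact_force: [-0.9, -0.2, -0.1]
grip_width: 91.5
```

```bash
python3 - <<'E'
from h import *
import pickle
o,c=snap('wrist','wrist1'); pickle.dump((o,c),open('wrist1.pkl','wb'))
print(o['time'],o['tool_pos'],o['tcp_rot'])
E
```

```text
1.0667 [ 493.10370763 -294.89759114  189.37797864] [-3.14101605e+00  1.76533789e-03 -2.78034417e-01]
```

View pics/wrist1.png

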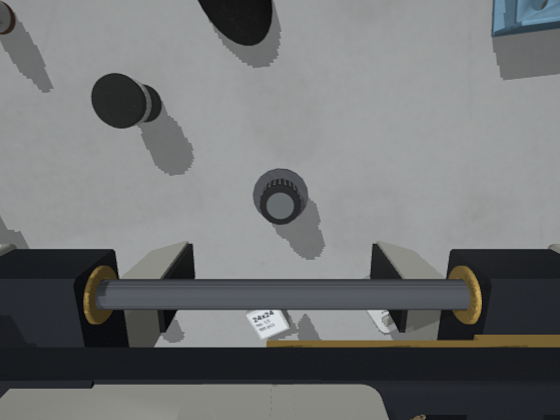

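```bash
python3 - <<'E'
from h import *
import pickle
o,c=pickle.load(open('wrist1.pkl','rb'))
g=cv2.cvtColor(c['color'],cv2.COLOR_RGB2GRAY)[150:240,240:330]
m=(g<85).astype(np.uint8); n,l,st,ce=cv2.connectedComponentsWithStats(m)
for i in range(1,n):
    if st[i,4]>100: print(st[i],ce[i]+[240,150])
cv2.imwrite('pics/w1c.png',cv2.resize(c['color'][150:240,240:330,::-1],None,fx=6,fy=6))
print(onz(c,(280,206),68,o))
E
```

```text
[  14   19   54   56 1712] [280.54497664 193.10630841]
[ 494.17548895 -293.65701536   68.        ]
```

View pics/w1c.png

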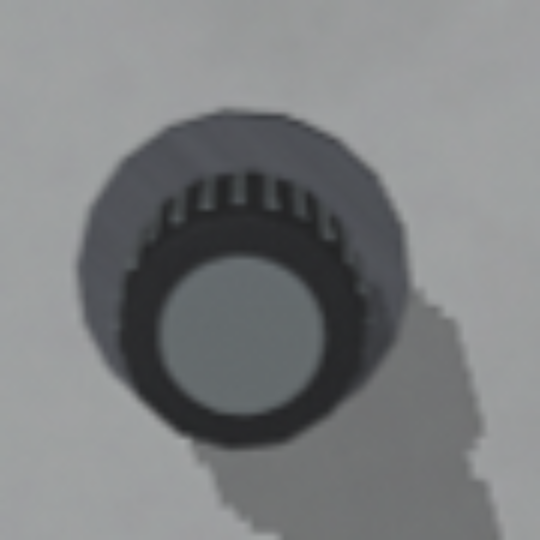

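The picture shows the thick module's head top at about (280,206), almost centred between the jaws. I'll go down and grip it.

>>> {"method": "play_rows", "body": {
  "moves": [0,0.7,-1.5,125,0,0,0.7,-1.5,125,0,0,0.7,-1.5,125,0,0,0.7,-1.5,125,0,255,0.7,-1.5,125,0,255,0.7,-1.5,125,0,255,0.7,-1.5,125,0,255,0.7,-1.5,125,0]
}}

```text
time: 1.78
tool_pos: [494.3, -296.8, 68.5]
tcp_rot: [3.139, -0.005, -0.282]
contact_force: [-0.2, 0.0, -0.6]
grip_width: 69.8
```

>>> {"method": "play_rows", "body": {
  "moves": [255,0,0,0,0,255,0,0,0,0,255,0,0,0,0,255,0,0,0,0]
}}

```text
time: 2.12
tool_pos: [493.3, -295.4, 65.9]
tcp_rot: [3.141, -0.001, -0.282]
contact_force: [0.8, -0.3, -0.1]
grip_width: 43.0
```

>>> {"method": "play_rows", "body": {
  "moves": [255,0,0,0,0,255,0,0,0,0,255,0,0,0,0,255,0,0,0,0]
}}

```text
time: 2.45
tool_pos: [493.2, -295.4, 65.4]
tcp_rot: [3.142, 0.0, -0.282]
contact_force: [0.5, -0.3, 1.0]
grip_width: 33.2
```

```bash
python3 - <<'E'
from h import *
for i in range(3):
    o,c=snap('wrist','wrist2')
    print(o['time'],o['tool_pos'],o['tcp_rot'],o['grip_width'],o['contact_force'])
E
```

```text
2.45 [ 493.17993369 -295.40725969   65.44028862] [ 3.14156322e+00  4.81837223e-05 -2.81839722e-01] 33.205164835565796 [ 0.45565027 -0.28650279  1.02256859]
2.5 [ 493.204881   -295.41604972   65.47025543] [ 3.14155534e+00 -4.70594757e-05 -2.81842138e-01] 33.80543401522685 [-0.22990308  0.03003724  1.56638544]
2.55 [ 493.21413519 -295.40941192   65.46253613] [ 3.14154318e+00 -6.06992000e-05 -2.81854738e-01] 33.617725120949906 [-0.1872254   0.43574661  0.68685106]
```

View pics/wrist2.png

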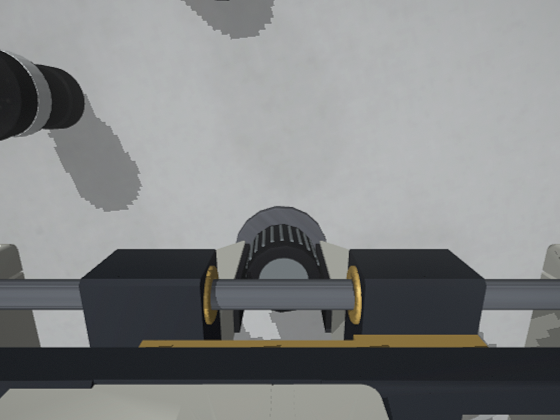

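The thick module is gripped: opening is 33.6 mm and the head shows between the pads at (280,270). I'll lift it and carry it to the mount.

>>> {"method": "play_rows", "body": {
  "moves": [255,0,0,-40,0,255,0,0,-80,0,255,0,0,-120,0,255,-5,-20,-140,0,255,-15,-55,-140,0,255,-26,-94,-140,0,255,-37,-133,-140,0,255,-48,-172,-140,0]
}}

```text
time: 3.27
tool_pos: [494.3, -115.3, 205.4]
tcp_rot: [-3.142, 0.0, -0.283]
contact_force: [0.6, -0.1, -1.6]
grip_width: 33.7
```

>>> {"method": "play_rows", "body": {
  "moves": [255,-61,-217,0,0,255,-61,-217,0,0,255,-61,-217,0,0,255,-61,-217,0,0,255,-61,-217,0,0,255,-61,-217,0,0,255,-61,-217,0,0,255,-61,-217,0,0]
}}

```text
time: 3.93
tool_pos: [496.4, 109.2, 205.2]
tcp_rot: [3.141, 0.0, -0.279]
contact_force: [-0.6, -0.7, -2.2]
grip_width: 33.3
```

```bash
python3 - <<'E'
from h import *
import pickle
for n in ['wrist','scene']:
    o,c=snap(n,n+'3'); pickle.dump((o,c),open(n+'3.pkl','wb'))
    print(o['time'],o['tool_pos'],o['tcp_rot'],o['grip_width'],o['contact_force'])
E
```

```text
3.9333 [496.36823927 109.21511778 205.18404049] [ 3.14089176e+00  2.87167497e-04 -2.79230702e-01] 33.31521228451641 [-0.61510417 -0.69281799 -2.23617743]
3.9833 [496.50493324 108.2082844  205.17946098] [ 3.14078836e+00  3.33208392e-04 -2.81065538e-01] 33.50724516776464 [-0.32571149  0.02246279  0.05164693]
```

View pics/wrist3.png

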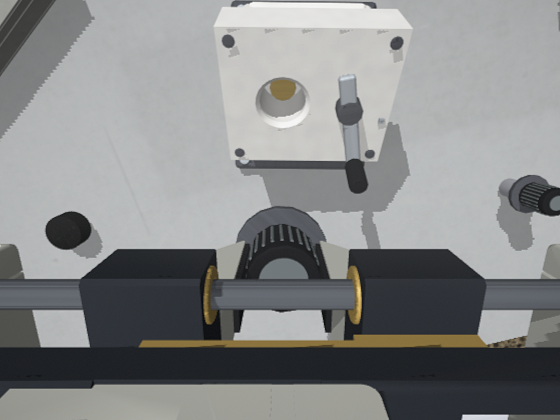

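View pics/scene3.png

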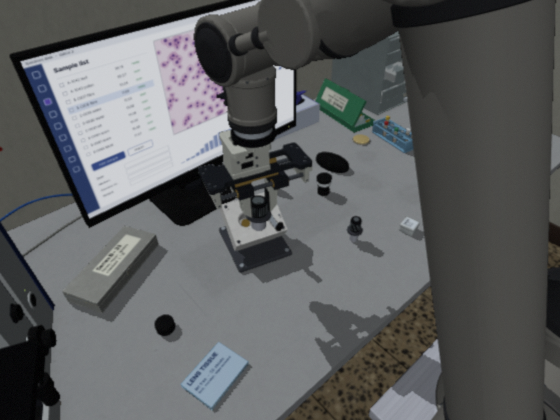

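```bash
python3 - <<'E'
import cv2
s=cv2.imread('pics/wrist3.png')
cv2.imwrite('pics/w3c.png',cv2.resize(s[0:200,200:430],None,fx=3.4,fy=3,interpolation=cv2.INTER_CUBIC))
E
```

```text
(no output)
```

View pics/w3c.png

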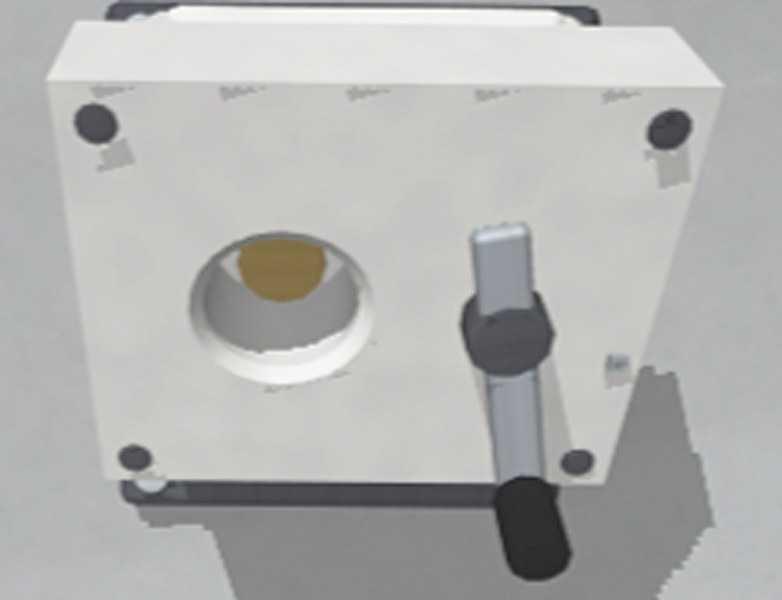

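The wrist view shows the face corners at about (214,27), (412,29), (378,161) and (231,160). The mouth is at about (282,103) and the lever is nearly open.

```bash
python3 - <<'E'
from h import *
import pickle
o,c=pickle.load(open('wrist3.pkl','rb'))
uv=np.array([(213.8,26.7),(412.4,28.7),(377.6,161.3),(231.5,159.7)])
P=np.array([(50,42,0),(50,-78,0),(-50,-78,0),(-50,42,0)],float)
K=np.array([[c['fx'],0,c['cx']],[0,c['fy'],c['cy']],[0,0,1]])
ok,rv,tv=cv2.solvePnP(P,uv,K,None)
Rm,_=cv2.Rodrigues(rv)
T=np.eye(4);T[:3,:3]=R.from_euler('xyz',o['tcp_rot']).as_matrix();T[:3,3]=o['tool_pos'];T=T@c['T_tool_cam']
Rw=T[:3,:3]@Rm; tw=T[:3,:3]@tv.ravel()+T[:3,3]
print('mouth pnp',tw); print('z axis',Rw[:,2],'tilt',np.degrees(np.arccos(Rw[2,2])),'yaw',np.degrees(np.arctan2(Rw[1,0],Rw[0,0])))
print('proj mouth', proj(c,tw,o), 'reproj',cv2.projectPoints(P,rv,tv,K,None)[0].reshape(-1,2)-uv)
# constrained check: known height, tilt 30
yaw=np.arctan2(Rw[1,0],Rw[0,0]);
from scipy.optimize import least_squares
def f(p):
    Rz=R.from_euler('z',p[2]).as_matrix()@R.from_euler('y',-np.pi/6).as_matrix()
    return np.concatenate([proj(c,Rz@q+[p[0],p[1],95],o)-u for q,u in zip(P,uv)])
r=least_squares(f,[573,87,yaw]); print(r.x,np.degrees(r.x[2]),r.fun.round(1))
p=r.x;Rz=R.from_euler('z',p[2]).as_matrix()@R.from_euler('y',-np.pi/6).as_matrix()
print('mouth px',proj(c,[p[0],p[1],95],o), 'head/hub knob open', proj(c,Rz@[-45,-46,39]+[p[0],p[1],95],o), proj(c,Rz@[0,-46,15]+[p[0],p[1],95],o))
E
```

```text
mouth pnp [572.16309474  86.70160541  93.11415432]
z axis [-0.47017617  0.15075356  0.86960205] tilt 29.587571465922334 yaw -16.17282157778487
proj mouth [282.74000054 103.83389918] reproj [[ 0.10379499  0.13540779]
 [-0.00818245 -0.07758191]
 [ 0.10163812  0.03057896]
 [-0.2314174  -0.10854732]]
[ 5.71913872e+02  8.67919360e+01 -2.86134962e-01] -16.394325671972897 [-0.5  0.1  1.  -0.2  0.1 -0.  -0.8  0.5]
mouth px [282.72322835 104.15069165] head/hub knob open [345.7228406  188.86344148] [350.70305428 115.77542388]
```

>>> {"method": "play_rows", "body": {
  "moves": [255,13.6,-16,38,0,255,13.6,-16,74.7,0,255,13.6,-16,74.7,0,255,13.6,-16,74.7,0]
}}

```text
time: 4.37
tool_pos: [513.1, 118.6, 129.4]
tcp_rot: [3.139, 0.005, -0.284]
contact_force: [-0.1, -0.3, -0.9]
grip_width: 33.7
```

```bash
python3 - <<'E'
from h import *
o,c=snap('scene','scene4'); print(o['joint_positions'],o['tool_pos'],o['tcp_rot'])
s=c['color'][:,:,::-1]; cv2.imwrite('pics/scene4c.png',cv2.resize(s[140:290,180:330],None,fx=4,fy=4,interpolation=cv2.INTER_CUBIC))
m=lambda p:np.array([[.9594,-.282],[.282,.9594]])@(np.array(p[:2])-[572.1,86.8])
print(m(o['tool_pos']))
E
```

```text
[ 8.18176931e-02  4.74313751e-01  1.67912152e+00 -3.87314527e-04
  9.93383366e-01  1.93661936e+00] [513.05490985 118.63091093 129.44658785] [ 3.13942118  0.00476451 -0.28379825]
[-65.62417638  13.88786052]
```

View pics/scene4c.png

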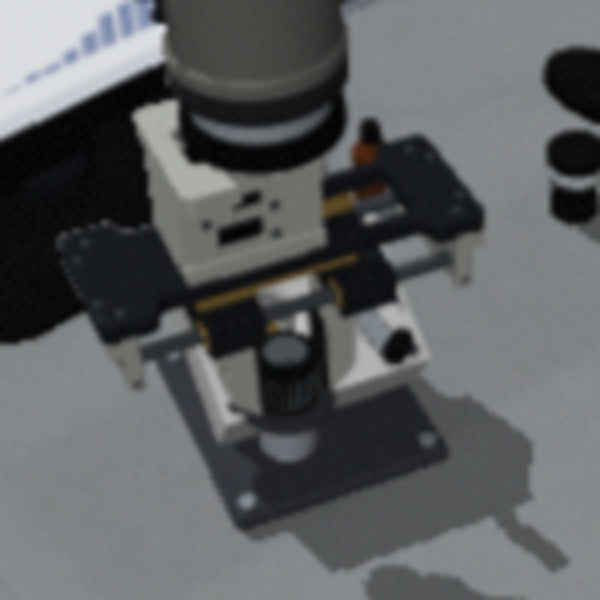

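The module hangs in front of the block's low edge. I'll push slowly towards +x so the barrel pivots in the pads.

>>> {"method": "play_rows", "body": {
  "moves": [255,4,0,0,0,255,8,0,0,0,255,11,0,0,0,255,14,0,0,0,255,17,0,0,0,255,17,0,0,0]
}}

```text
time: 4.92
tool_pos: [531.3, 116.2, 133.1]
tcp_rot: [-3.139, -0.002, -0.282]
contact_force: [-4.4, 4.4, 9.6]
grip_width: 33.4
```

```bash
python3 - <<'E'
from h import *
o,c=snap('scene','scene5'); print(o['tool_pos'],o['tcp_rot'],o['contact_force'])
s=c['color'][:,:,::-1]; cv2.imwrite('pics/scene5c.png',cv2.resize(s[140:290,180:330],None,fx=4,fy=4,interpolation=cv2.INTER_CUBIC))
m=lambda p:np.array([[.9594,-.282],[.282,.9594]])@(np.array(p[:2])-[572.1,86.8])
print(m(o['tool_pos']))
E
```

```text
[531.33995823 116.17717461 133.1410614 ] [-3.13906759e+00 -1.90599448e-03 -2.82263840e-01] [-4.4237318   4.41394045  9.55594248]
[-47.38954732  16.69012954]
```

View pics/scene5c.png

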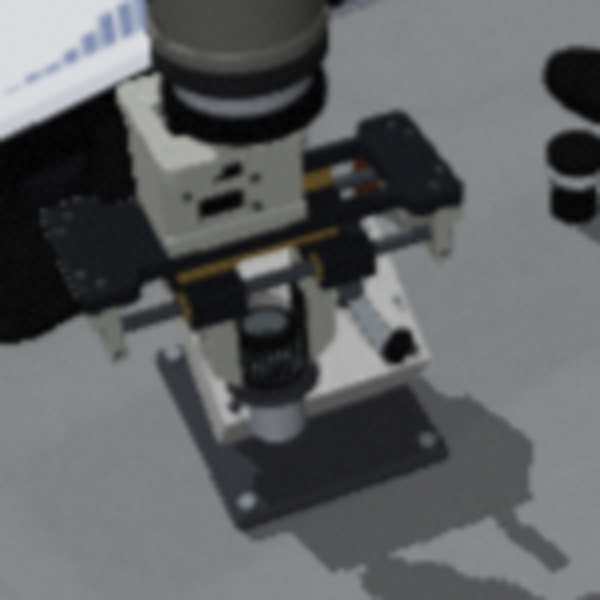

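>>> {"method": "play_rows", "body": {
  "moves": [255,3,0,0,0,255,6,0,0,0,255,9,0,0,0,255,9,0,0,0]
}}

```text
time: 5.3
tool_pos: [540.0, 113.7, 132.9]
tcp_rot: [-3.139, -0.002, -0.282]
contact_force: [-2.9, 4.1, 7.1]
grip_width: 33.3
```

```bash
python3 - <<'E'
from h import *
o,c=snap('wrist','wrist6');
o,c=snap('scene','scene6'); print(o['tool_pos'],o['tcp_rot'],o['contact_force'],o['moment'])
s=c['color'][:,:,::-1]; cv2.imwrite('pics/scene6c.png',cv2.resize(s[140:290,180:330],None,fx=4,fy=4,interpolation=cv2.INTER_CUBIC))
m=lambda p:np.array([[.9594,-.282],[.282,.9594]])@(np.array(p[:2])-[572.1,86.8])
print(m(o['tool_pos']))
E
```

```text
[539.89969025 113.70412135 132.92273739] [-3.13918297e+00 -1.93868205e-03 -2.82244567e-01] [-3.03725895  4.37082107  6.93326286] [ 9.23912348e-01  7.02996409e-01 -3.44217573e-04]
[-38.4799394   16.73132667]
```

View pics/scene6c.png

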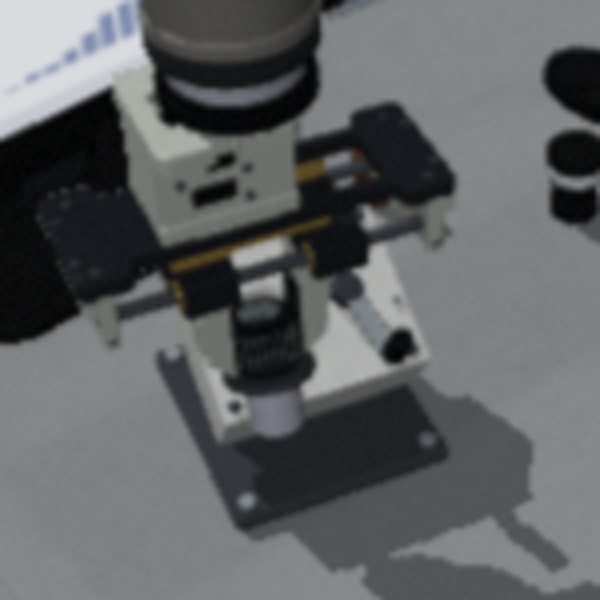

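View pics/wrist6.png

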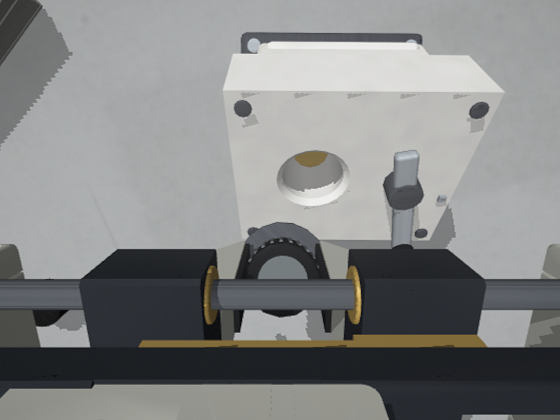

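>>> {"method": "play_rows", "body": {
  "moves": [255,3,0,0,0,255,6,0,0,0,255,8,0,0,0,255,8,0,0,0]
}}

```text
time: 5.73
tool_pos: [547.1, 111.3, 132.4]
tcp_rot: [-3.14, -0.0, -0.282]
contact_force: [-3.7, 4.1, 4.7]
grip_width: 33.2
```

```bash
python3 - <<'E'
from h import *
import pickle
o,c=snap('wrist','wrist7');
o,c=snap('scene','scene7'); print(o['tool_pos'],o['tcp_rot'],o['contact_force'],o['moment'])
pickle.dump((o,c),open('scene7.pkl','wb'))
s=c['color'][:,:,::-1]; cv2.imwrite('pics/scene7c.png',cv2.resize(s[190:270,210:290],None,fx=7,fy=7,interpolation=cv2.INTER_CUBIC))
m=lambda p:np.array([[.9594,-.282],[.282,.9594]])@(np.array(p[:2])-[572.1,86.8])
print(m(o['tool_pos']))
E
```

```text
[547.0339422  111.34509749 132.38786221] [-3.13990549e+00 -5.23169803e-04 -2.82187234e-01] [-3.32585642  3.10122919  3.25753305] [0.86546462 0.82936401 0.02472952]
[-30.97009335  16.47993823]
```

View pics/scene7c.png

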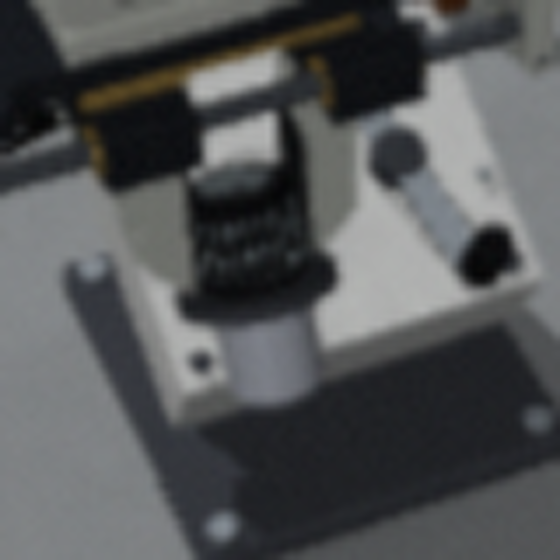

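View pics/wrist7.png

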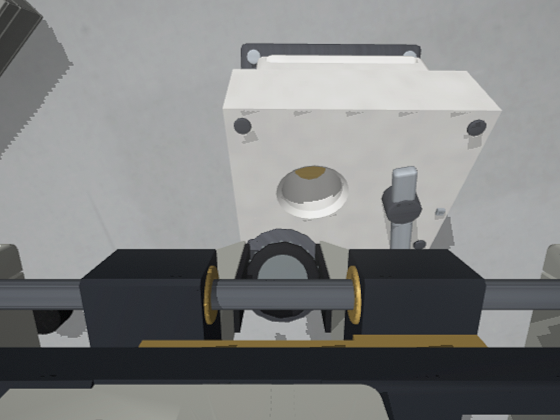

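```bash
cat >> h.py <<'E'
MO=np.array([572.1,86.8,95.]); YAW=-0.2857
MR=R.from_euler('z',YAW).as_matrix()
def tom(p): return MR.T@(np.asarray(p,float)-MO+[0,0,95])
def onym(c,uv,ym,o=None):
    p,d=ray(c,uv,o); p=tom(p); d=MR.T@d; return p+d*(ym-p[1])/d[1]
E
python3 - <<'E'
from h import *
import pickle
o,c=pickle.load(open('scene7.pkl','rb')); ym=tom(o['tool_pos'])[1]
q=lambda u,v:(210+u/7,190+v/7)
a=onym(c,q(240,181),ym); b=onym(c,q(274,388),ym); 
print(tom(o['tool_pos']),a,b); d=a-b; print(np.linalg.norm(d),np.degrees(np.arctan2(d[0],d[2])))
E
```

```text
[-30.96751916  16.48580668 132.38786221] [-39.87343809  16.48580668 143.16540948] [-53.42990339  16.48580668  69.06202383]
75.3331900059536 10.367046754662136
```

```bash
python3 - <<'E'
import cv2
for n in (2,6,7):
    s=cv2.imread(f'pics/wrist{n}.png'); cv2.imwrite(f'pics/w{n}c.png',cv2.resize(s[195:325,215:350],None,fx=4,fy=4,interpolation=cv2.INTER_CUBIC))
a=cv2.hconcat([cv2.imread(f'pics/w{n}c.png')[:, :] for n in (2,7)]); a=cv2.resize(a,(800,385)); cv2.imwrite('pics/w27.png',a)
E
python3 - <<'E'
from h import *
o,_=None,None
c=__import__('pickle').load(open('wrist3.pkl','rb'))[1]
o={'tool_pos':np.zeros(3),'tcp_rot':np.zeros(3)}  # tool frame; z down
def pt(th,r,zm,piv=(0.5,55)):
    s,co=np.sin(th),np.cos(th); h=zm-piv[1]
    x=piv[0]+h*s+r*co; up=h*co-r*s; return [x,0,10.5-up]   # pivot 55 -> TCP at 65.5
for th in (0,15,20,25,30,35):
    t=np.radians(th)
    print(th,[proj(c,pt(t,*a),o)[1].round(1) for a in [(25,37),(25,32),(17,68),(11.5,68),(-17,68),(-17,68)]])
E
```

```text
0 [np.float64(208.4), np.float64(205.8), np.float64(246.1), np.float64(257.9), np.float64(315.1), np.float64(315.1)]
15 [np.float64(215.3), np.float64(214.9), np.float64(236.0), np.float64(248.4), np.float64(312.5), np.float64(312.5)]
20 [np.float64(218.2), np.float64(218.6), np.float64(233.3), np.float64(245.7), np.float64(310.9), np.float64(310.9)]
25 [np.float64(221.4), np.float64(222.4), np.float64(230.9), np.float64(243.1), np.float64(308.9), np.float64(308.9)]
30 [np.float64(224.8), np.float64(226.5), np.float64(228.9), np.float64(240.8), np.float64(306.5), np.float64(306.5)]
35 [np.float64(228.5), np.float64(230.8), np.float64(227.2), np.float64(238.8), np.float64(303.7), np.float64(303.7)]
```

View pics/w27.png

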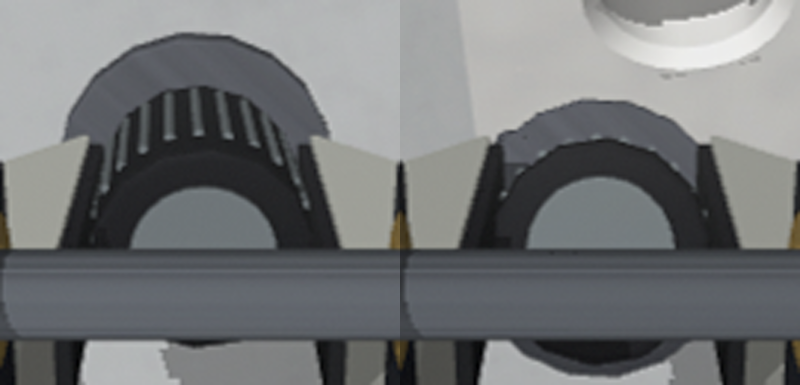

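>>> {"method": "play_rows", "body": {
  "moves": [255,3,0,0,0,255,6,0,0,0,255,9,0,0,0,255,9,0,0,0]
}}

```text
time: 6.17
tool_pos: [555.7, 108.2, 131.7]
tcp_rot: [-3.141, -0.0, -0.282]
contact_force: [-4.0, 1.4, 4.3]
grip_width: 33.5
```

```bash
python3 - <<'E'
from h import *
o,c=snap('wrist','wrist8'); print(o['tool_pos'],tom(o['tool_pos']),o['contact_force'],o['grip_width'])
s=c['color'][:,:,::-1]
cv2.imwrite('pics/w8c.png',cv2.resize(s[195:345,215:350],None,fx=4,fy=4,interpolation=cv2.INTER_CUBIC))
o,c=snap('scene','scene8'); s=c['color'][:,:,::-1]; cv2.imwrite('pics/scene8c.png',cv2.resize(s[190:270,210:290],None,fx=6,fy=6,interpolation=cv2.INTER_CUBIC))
c=__import__('pickle').load(open('wrist3.pkl','rb'))[1]
o={'tool_pos':np.zeros(3),'tcp_rot':np.zeros(3)}  # tool frame; z down
def pt(th,r,zm,piv=(0.5,67)):
    s,co=np.sin(th),np.cos(th); h=zm-piv[1]
    x=piv[0]+h*s+r*co; up=h*co-r*s; return [x,0,65.5-piv[1]-up]
for th in (0,15,20,25,30,35):
    t=np.radians(th)
    print(th,[round(float(proj(c,pt(t,*a),o)[1]),1) for a in [(25,37),(25,32),(17,68),(11.5,68),(-17,68),(-25,37)]])
E
```

```text
[555.73665432 108.20597919 131.74169805] [-21.73287986  15.92661169 131.74169805] [-4.00745689  1.37440705  4.26580293] 33.5405734671119
0 [208.4, 205.8, 246.1, 257.9, 315.1, 295.0]
15 [221.0, 220.5, 242.9, 255.3, 319.2, 313.7]
20 [225.8, 226.0, 242.5, 254.8, 320.0, 319.9]
25 [230.8, 231.6, 242.3, 254.6, 320.6, 326.0]
30 [236.0, 237.5, 242.4, 254.5, 320.8, 331.9]
35 [241.5, 243.5, 242.9, 254.7, 320.7, 337.7]
```

View pics/w8c.png

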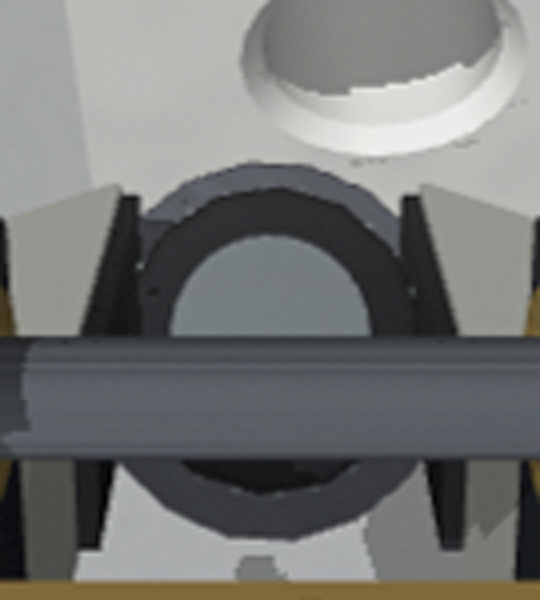

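View pics/scene8c.png

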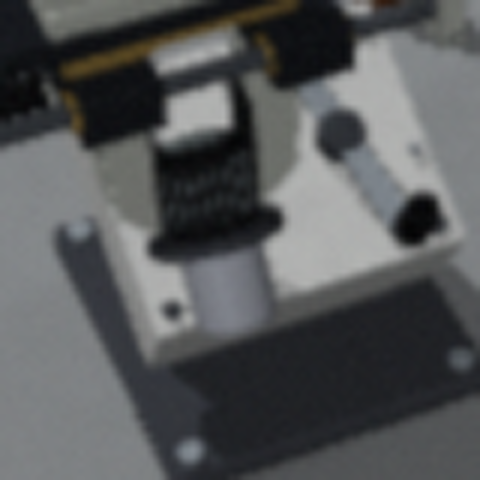

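The tilt is now close to 30°: the flange's near edge is at row 236, and rows 236 to 242 fit 30° well. Next I'll lift clear and turn 180° so the foot leans up-slope, as the bore needs.

>>> {"method": "play_rows", "body": {
  "moves": [255,-10,0,-20,0,255,-30,8,-50,-7,255,-50,16,-75,-14,255,-50,16,-75,-21,255,-50,16,-75,-28,255,-50,16,-75,-35,255,-50,16,-75,-42,255,-50,16,-75,-49]
}}

```text
time: 6.93
tool_pos: [503.8, 106.3, 206.3]
tcp_rot: [3.139, -0.002, 0.579]
contact_force: [0.9, -0.4, -1.3]
grip_width: 33.0
```

>>> {"method": "play_rows", "body": {
  "moves": [255,0,0,0,-7,255,0,0,0,-14,255,0,0,0,-21,255,0,0,0,-28,255,0,0,0,-35,255,0,0,0,-42,255,0,0,0,-49,255,0,0,0,-56]
}}

```text
time: 7.6
tool_pos: [503.8, 106.3, 206.1]
tcp_rot: [3.139, 0.001, 1.557]
contact_force: [-0.2, -0.1, -0.8]
grip_width: 33.4
```

>>> {"method": "play_rows", "body": {
  "moves": [255,0,0,0,-7,255,0,0,0,-14,255,0,0,0,-21,255,0,0,0,-28,255,0,0,0,-35,255,0,0,0,-42,255,0,0,0,-49,255,0,0,0,-56]
}}

```text
time: 8.27
tool_pos: [503.9, 106.3, 206.1]
tcp_rot: [3.141, 0.002, 2.534]
contact_force: [0.9, 0.3, -0.3]
grip_width: 33.4
```

>>> {"method": "play_rows", "body": {
  "moves": [255,0,0,0,-7,255,0,0,0,-14,255,0,0,0,-18.7,255,0,0,0,-18.7,255,0,0,0,-18.7]
}}

```text
time: 8.68
tool_pos: [503.5, 106.4, 206.0]
tcp_rot: [3.142, 0.002, 2.852]
contact_force: [-0.0, 0.1, -1.1]
grip_width: 33.7
```

```bash
python3 - <<'E'
from h import *
import pickle
o,c=snap('wrist','wrist9'); print(o['tool_pos'],tom(o['tool_pos']),o['tcp_rot'],o['grip_width'],o['time']); pickle.dump((o,c),open('wrist9.pkl','wb'))
for n in ('scene','top'):
    o,c=snap(n,n+'9'); pickle.dump((o,c),open(n+'9.pkl','wb')); print(tom(o['tool_pos']))
    s=c['color'][:,:,::-1]
    a=s[120:280,180:340] if n=='scene' else s[120:280,170:330]
    cv2.imwrite('pics/%s9c.png'%n,cv2.resize(a,None,fx=3.7,fy=3.7,interpolation=cv2.INTER_CUBIC))
E
```

```text
[503.5389991  106.43706843 205.97825398] [-71.31615202  -0.48141615 205.97825398] [3.14152812e+00 1.59304419e-03 2.85165664e+00] 33.70504271163108 8.6833
[-71.42553545  -0.47179685 205.93342162]
[-71.5697939   -0.47249572 205.86883651]
```

View pics/wrist9.png

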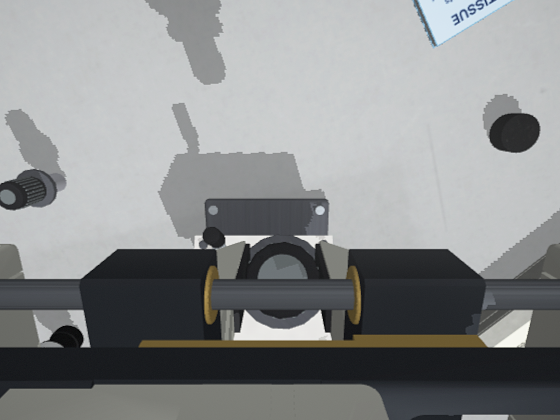

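View pics/scene9c.png

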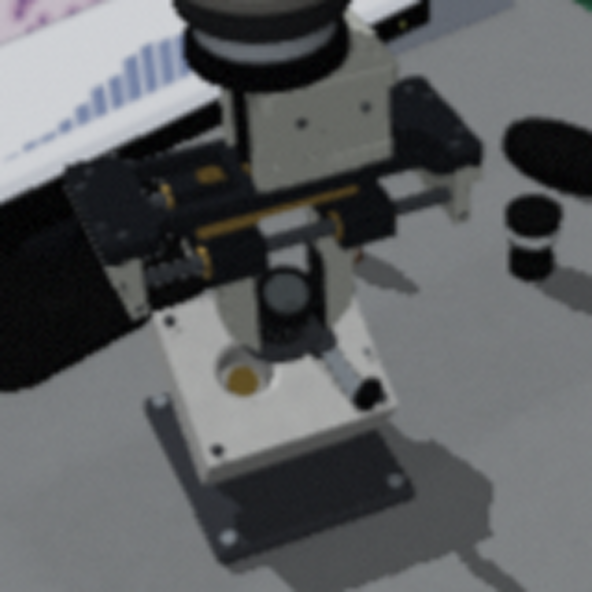

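>>> {"method": "play_rows", "body": {
  "moves": [255,-12,0.5,18,0,255,-24,0.5,34,0,255,-36,0.5,50,0,255,-36,0.5,50,0,255,-36,0.5,50,0]
}}

```text
time: 9.25
tool_pos: [537.3, 96.8, 155.0]
tcp_rot: [-3.141, -0.002, 2.853]
contact_force: [-0.1, 0.5, -1.6]
grip_width: 33.5
```

```bash
python3 - <<'E'
from h import *
import pickle
o,c=snap('wrist','wrist10'); print(o['tool_pos'],tom(o['tool_pos']),o['tcp_rot'],o['contact_force']); pickle.dump((o,c),open('wrist10.pkl','wb'))
for n in ('scene','top'):
    o,c=snap(n,n+'10'); pickle.dump((o,c),open(n+'10.pkl','wb')); print(tom(o['tool_pos']))
    s=c['color'][:,:,::-1]
    a=s[170:280,200:310] if n=='scene' else s[140:250,190:300]
    cv2.imwrite('pics/%s10c.png'%n,cv2.resize(a,None,fx=5.4,fy=5.4,interpolation=cv2.INTER_CUBIC))
E
```

```text
[537.32148225  96.80238338 155.01904523] [-36.18772004  -0.20466709 155.01904523] [-3.14079984e+00 -1.95998688e-03  2.85313355e+00] [-0.11664543  0.49339383 -1.60388067]
[-3.61246693e+01  4.27852782e-02  1.55929955e+02]
[-36.07953077   0.19766383 156.4554956 ]
```

View pics/wrist10.png

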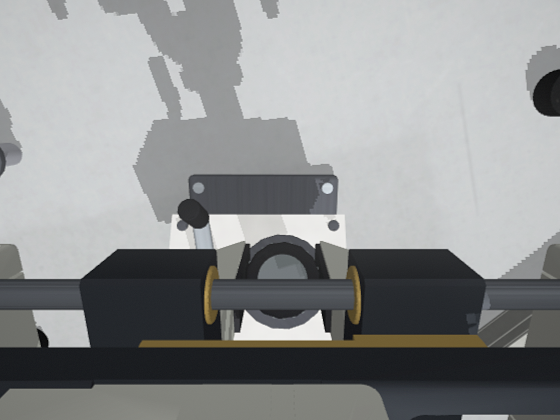

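View pics/scene10c.png

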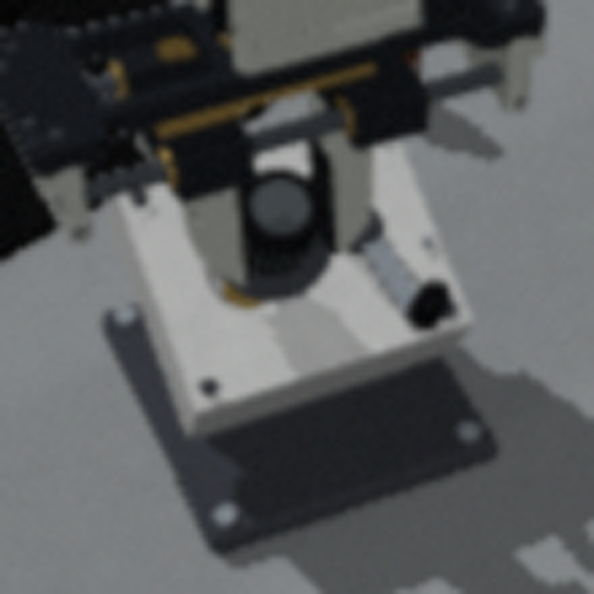

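View pics/top10c.png

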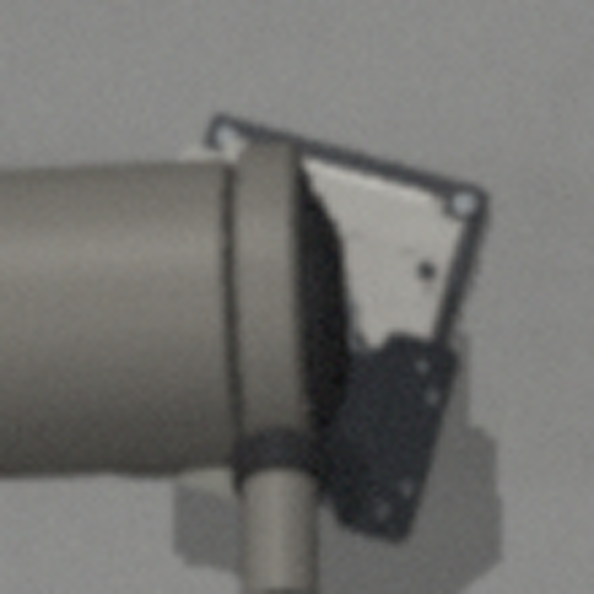

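```bash
python3 - <<'E'
from h import *
import pickle
o,c=pickle.load(open('wrist10.pkl','rb'))
F=MR@R.from_euler('y',-np.pi/6).as_matrix()
for dz in (0,1):
  o2=dict(o); o2['tool_pos']=o['tool_pos']+[0,0,dz]; o2['tcp_rot']=np.array([np.pi,0,o['tcp_rot'][2]])
  for q in [(-50,42,0),(-50,-78,0)]: print(q,proj(c,F@q+MO,o2))
o['tcp_rot']=np.array([np.pi,0,2.8531])
print(proj(c,F@[-50,42,0]+MO,o))
s=c['color'][:,:,::-1]; cv2.imwrite('pics/w10c.png',cv2.resize(s[165:345,165:350],None,fx=4,fy=3.3,interpolation=cv2.INTER_CUBIC))
E
```

```text
(-50, 42, 0) [343.10251892 213.68899915]
(-50, -78, 0) [170.30858991 214.00203061]
(-50, 42, 0) [342.84945979 213.27480311]
(-50, -78, 0) [170.77568044 213.58684764]
[343.10227199 213.68704628]
```

View pics/w10c.png

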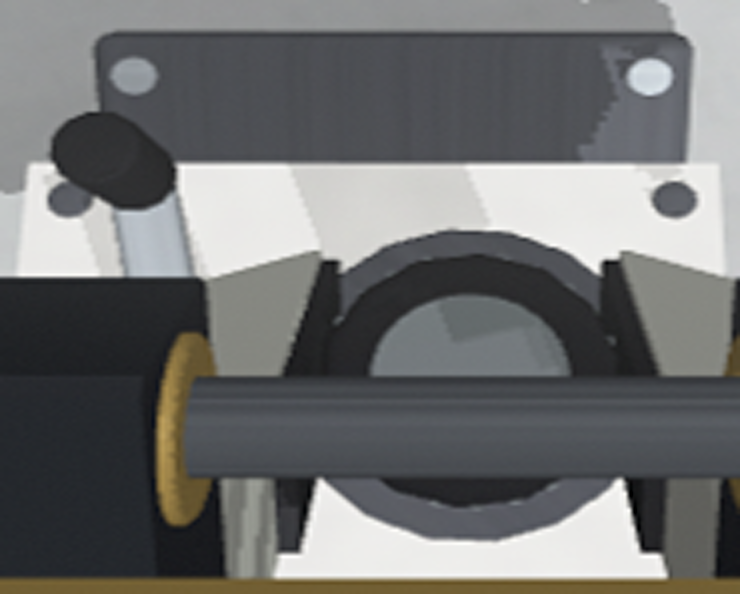

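The corners match the prediction to within 1.5 px, so alignment is good. I'll insert along the bore axis in small steps.

>>> {"method": "play_rows", "body": {
  "moves": [255,-1.5,0.4,2.6,0,255,-3,0.4,5.2,0,255,-4.5,0.4,7.8,0,255,-6,0.4,10.4,0,255,-6,0.4,10.4,0]
}}

```text
time: 9.82
tool_pos: [544.6, 95.6, 145.5]
tcp_rot: [3.141, 0.002, 2.854]
contact_force: [4.1, 1.0, -0.1]
grip_width: 33.4
```

>>> {"method": "play_rows", "body": {
  "moves": [255,-1.5,0,2.6,0,255,-3,0,5.2,0,255,-3,0,5.2,0]
}}

```text
time: 10.07
tool_pos: [547.5, 94.7, 140.1]
tcp_rot: [3.141, 0.002, 2.854]
contact_force: [4.6, 0.3, 0.2]
grip_width: 33.3
```

```bash
cat > look.py <<'E'
from h import *
import sys,pickle
n=sys.argv[1]
o,c=snap('wrist','wrist'+n); pickle.dump((o,c),open('wrist%s.pkl'%n,'wb'))
s=c['color'][:,:,::-1]; cv2.imwrite('pics/w%sc.png'%n,cv2.resize(s[165:345,165:350],None,fx=4,fy=3.3,interpolation=cv2.INTER_CUBIC))
o,c=snap('scene','scene'+n); pickle.dump((o,c),open('scene%s.pkl'%n,'wb'))
s=c['color'][:,:,::-1]; cv2.imwrite('pics/scene%sc.png'%n,cv2.resize(s[170:280,200:310],None,fx=5.4,fy=5.4,interpolation=cv2.INTER_CUBIC))
t=tom(o['tool_pos']); sp=(t[2]-93.5)/.866
print(o['time'],t.round(2),'s',round(sp,1),'foot above mouth',round(sp-67,1),'line x',round(-.5*sp+.5,1),'Fm',(MR.T@o['contact_force']).round(1),o['grip_width'],o['tcp_rot'])
E
python3 look.py 11
```

```text
10.1167 [-25.89   0.57 140.15] s 53.9 foot above mouth -13.1 line x -26.4 Fm [ 5.4  1.6 -0.1] 33.71034059880394 [3.14117561e+00 2.09253412e-03 2.85429950e+00]
```

View pics/w11c.png

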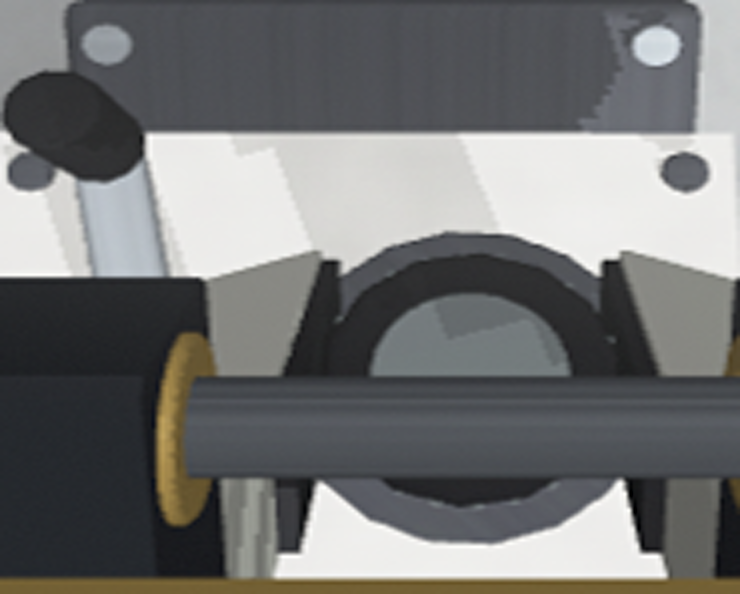

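View pics/scene11c.png

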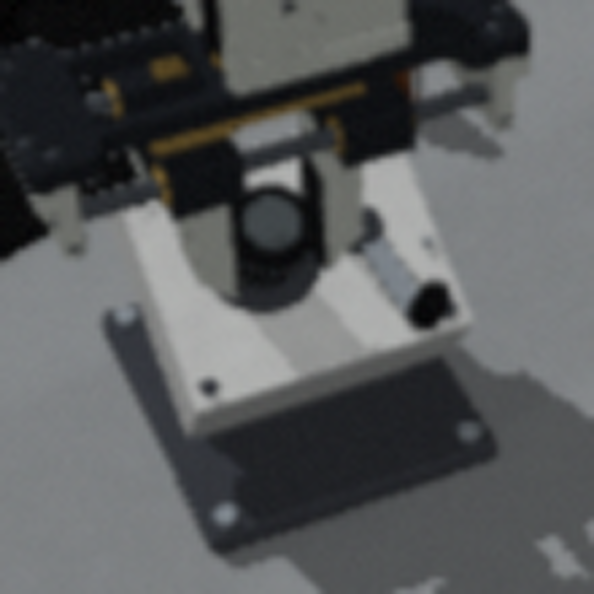

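The barrel is about 13 mm into the bore and side force is low. I'll continue to the plunger.

>>> {"method": "play_rows", "body": {
  "moves": [255,-2,0,2.6,0,255,-4,0,5.2,0,255,-5.5,0,7.8,0,255,-5.5,0,7.8,0]
}}

```text
time: 10.5
tool_pos: [552.2, 93.1, 131.9]
tcp_rot: [3.142, 0.001, 2.854]
contact_force: [4.5, 0.5, 0.3]
grip_width: 33.4
```

```bash
python3 look.py 12
```

```text
10.55 [-20.98   0.48 131.93] s 44.4 foot above mouth -22.6 line x -21.7 Fm [ 5.4  1.2 -0.7] 33.11468305306861 [3.14157672e+00 5.17893872e-04 2.85435911e+00]
```

View pics/w12c.png

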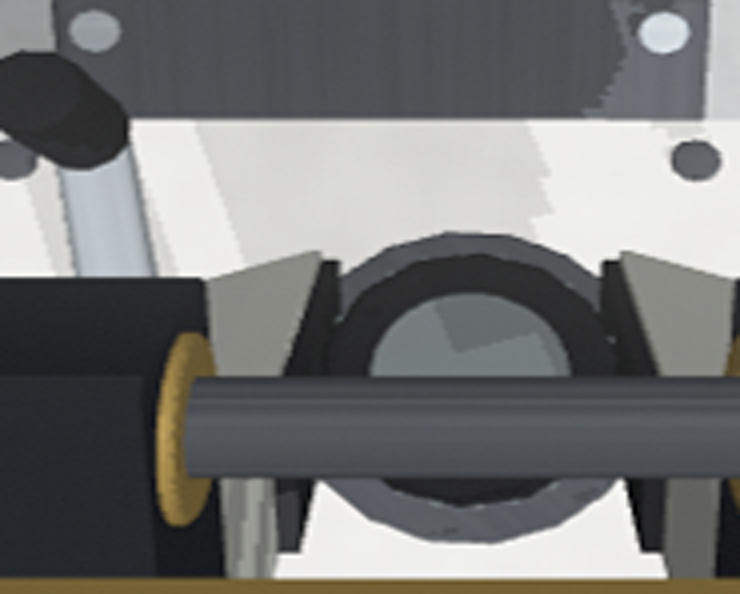

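View pics/scene12c.png

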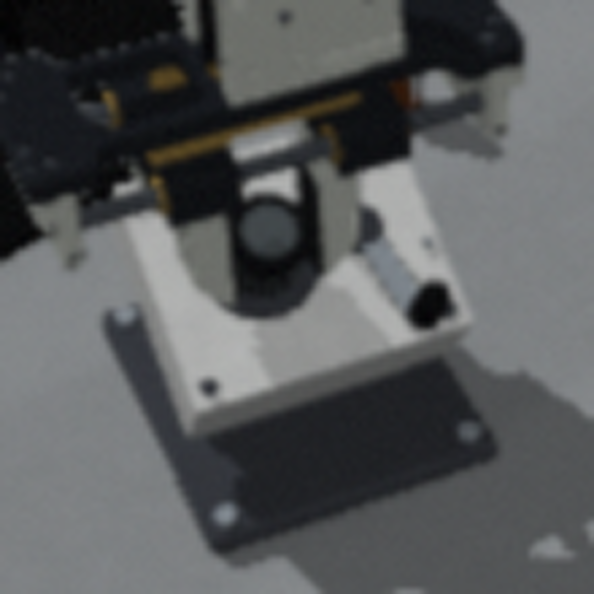

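>>> {"method": "play_rows", "body": {
  "moves": [255,-2,0,1.7,0,255,-3,0,3.5,0,255,-4,0,5.2,0,255,-4,0,5.2,0]
}}

```text
time: 10.93
tool_pos: [555.3, 92.2, 126.9]
tcp_rot: [-3.141, -0.001, 2.855]
contact_force: [2.5, 0.5, 2.1]
grip_width: 33.5
```

```bash
python3 look.py 13
```

```text
10.9833 [-17.63   0.44 126.87] s 38.5 foot above mouth -28.5 line x -18.8 Fm [1.9 0.7 1.7] 33.50574372044032 [-3.14141013e+00 -7.61635157e-04  2.85444131e+00]
```

View pics/scene13c.png

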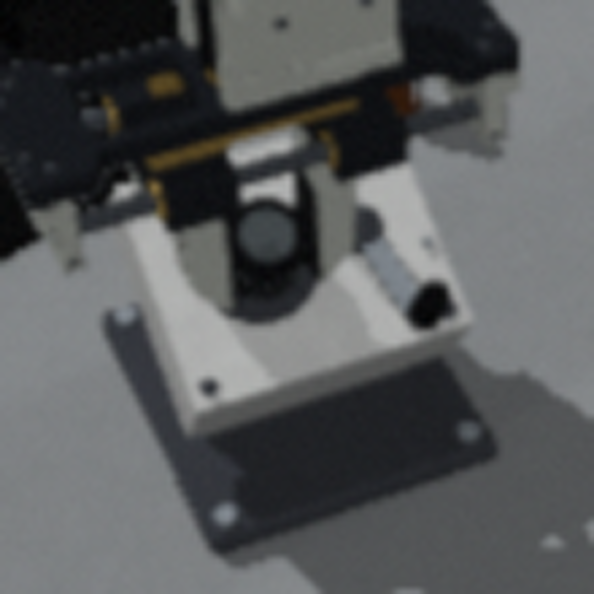

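View pics/wrist13.png

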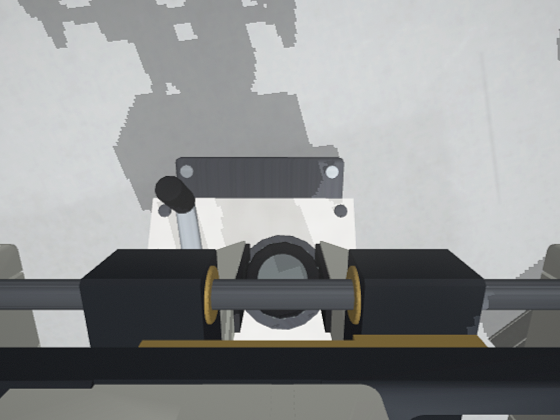

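>>> {"method": "play_rows", "body": {
  "moves": [255,-0.7,0,1.3,0,255,-1.3,0,2.4,0,255,-2,0,3.5,0,255,-2,0,3.5,0]
}}

```text
time: 11.37
tool_pos: [557.3, 91.6, 123.5]
tcp_rot: [-3.141, -0.001, 2.854]
contact_force: [2.3, 1.1, 2.8]
grip_width: 33.4
```

```bash
python3 look.py 14
```

```text
11.4167 [-15.58   0.42 123.46] s 34.6 foot above mouth -32.4 line x -16.8 Fm [1.7 0.6 4.1] 33.322937214774456 [-3.14143709e+00 -5.02677363e-04  2.85444832e+00]
```

View pics/scene14c.png

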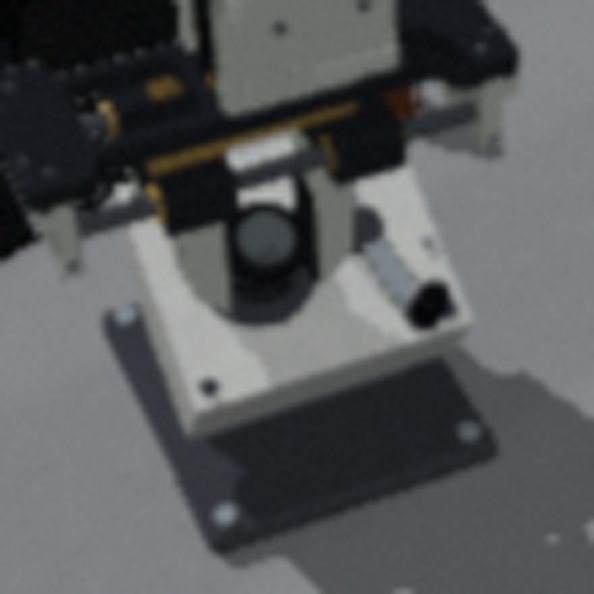

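View pics/w14c.png

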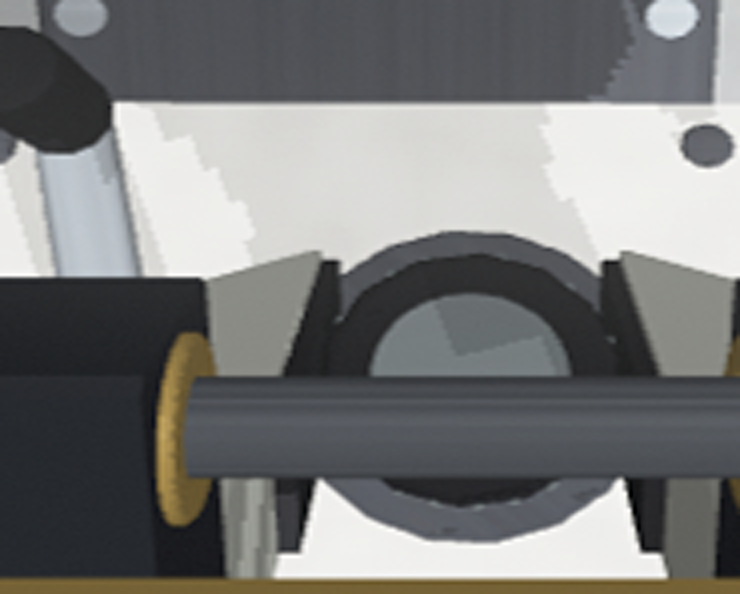

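>>> {"method": "play_rows", "body": {
  "moves": [255,-0.5,0,0.9,0,255,-1,0,1.7,0,255,-1.5,0,2.6,0,255,-1.5,0,2.6,0]
}}

```text
time: 11.8
tool_pos: [557.7, 91.5, 122.4]
tcp_rot: [-3.141, -0.002, 2.855]
contact_force: [-6.7, 1.3, 17.4]
grip_width: 33.1
```

```bash
python3 look.py 15
```

```text
11.85 [-15.15   0.44 122.37] s 33.3 foot above mouth -33.7 line x -16.2 Fm [-6.6 -0.5 17.4] 33.41463068891116 [-3.14129507e+00 -1.91558965e-03  2.85470531e+00]
```

Axial force rose to about 18 N and the arm stopped advancing, so the flange is on the face. I'll relax the preload, release and lift off, opening only slightly because of the lever hub.

>>> {"method": "play_rows", "body": {
  "moves": [255,0.7,0,-1.2,0,255,0.7,0,-1.2,0,150,0.7,0,-1.2,0,150,0.7,0,-1.2,0,150,0.7,0,-1.2,0,150,0.7,0,-1.2,0]
}}

```text
time: 12.4
tool_pos: [557.8, 91.2, 121.5]
tcp_rot: [-3.141, -0.001, 2.854]
contact_force: [1.0, 0.4, -0.0]
grip_width: 37.8
```

>>> {"method": "play_rows", "body": {
  "moves": [150,0,0,-6,0,150,0,0,-14,0,150,0,0,-25,0,150,0,0,-40,0,150,0,0,-60,0,150,30,0,-80,0,150,60,0,-90,0,150,60,0,-90,0]
}}

```text
time: 13.07
tool_pos: [497.7, 109.6, 215.3]
tcp_rot: [3.14, 0.001, 2.856]
contact_force: [0.8, 0.4, -0.8]
grip_width: 37.3
```

```bash
python3 look.py 16
```

```text
13.1167 [-75.85   0.9  214.49] s 139.7 foot above mouth 72.7 line x -69.4 Fm [-1.   0.5  0. ] 37.99449883046025 [3.14063123e+00 2.56936076e-03 2.85584129e+00]
```

View pics/scene16c.png

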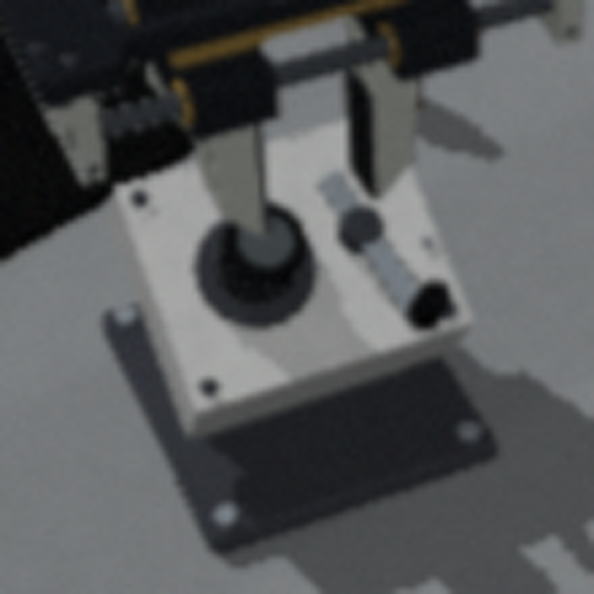

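View pics/wrist16.png

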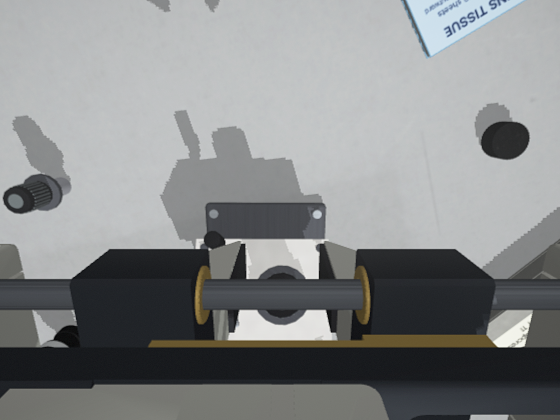

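The eyepiece looks seated, with the flange flat. Next I'll check it more exactly, find the knob and move to the lever.

```bash
python3 - <<'E'
from h import *
import pickle
o,c=pickle.load(open('wrist3.pkl','rb'))
p=tom(onz(c,(200+540/3.4,563/3),107,o)); print('knob top m',p)
F=R.from_euler('y',-np.pi/6).as_matrix()
for a in (0,.1,.2,.3):
    q=F@[-45*np.cos(a),-46-45*np.sin(a),39]+[0,0,95]; print(a,q,proj(c,MR@q+MO-[0,0,95],o))
E
```

```text
knob top m [-57.56093057 -55.2780227  107.        ]
0 [-58.47114317 -46.         106.27499075] [345.6909322  188.59782207]
0.1 [-58.27644978 -50.49250375 106.38739703] [351.94773328 188.4091315 ]
0.2 [-57.69431492 -54.94011989 106.72349275] [358.25644062 187.76189756]
0.3 [-56.73055509 -59.2984093  107.27991974] [364.57937221 186.65733188]
```

>>> {"method": "play_rows", "body": {
  "moves": [255,4,-34,40,7,255,4,-34,40,14,255,4,-34,40,21,255,4,-34,40,28,255,4,-34,40,35,255,4,-34,40,42,255,4,-34,40,45,255,4,-34,40,45]
}}

```text
time: 13.83
tool_pos: [488.1, 76.4, 171.8]
tcp_rot: [-3.141, 0.0, 2.067]
contact_force: [-0.0, -0.2, -1.4]
grip_width: 0.8
```

```bash
python3 look.py 17
```

```text
13.8833 [-77.84 -33.64 171.86] s 90.5 foot above mouth 23.5 line x -44.7 Fm [-0.8  1.1  0.4] 0.7912531412700007 [-3.14129775e+00  8.03670354e-05  2.06998446e+00]
```

View pics/scene17c.png

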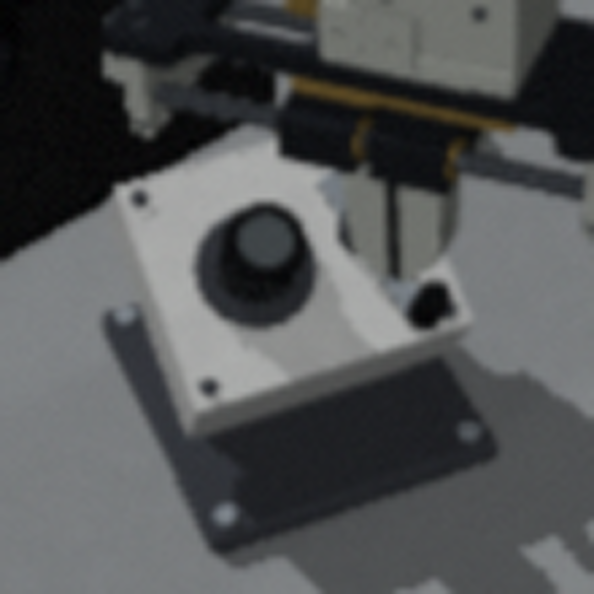

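View pics/wrist17.png

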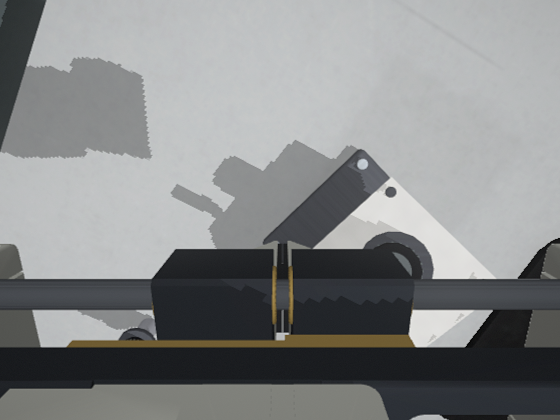

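```bash
python3 - <<'E'
from h import *
import pickle
F=MR@R.from_euler('y',-np.pi/6).as_matrix()
o,c=pickle.load(open('scene17.pkl','rb'))
for n,q in dict(head=(0,0,36),flange=(0,0,5),head4=(0,0,40),sc1=(-42,36,0),knob=(-44.1,-55,39),hub=(0,-46,14),TL=(50,42,0),BL=(-50,42,0),BR=(-50,-78,0)).items():
    u=proj(c,F@q+MO); print(n,((u-[200,170])*5.4).round(0))
E
```

```text
head [262. 234.]
flange [253. 260.]
head4 [263. 230.]
sc1 [203. 386.]
knob [433. 291.]
hub [361. 220.]
TL [112. 184.]
BL [195. 409.]
BR [471. 318.]
```

>>> {"method": "play_rows", "body": {
  "moves": [255,0,0,30,0,255,0,0,50,0,255,0,0,61,0,255,-6,0,61,0,255,-12,0,61,0,255,-12,0,61,0]
}}

```text
time: 14.43
tool_pos: [494.5, 65.2, 112.0]
tcp_rot: [3.14, 0.001, 2.069]
contact_force: [0.2, 0.5, 0.6]
grip_width: 0.4
```

```bash
python3 look.py 18
```

```text
14.4833 [-68.77 -42.29 112.15] s 21.5 foot above mouth -45.5 line x -10.3 Fm [ 0.5  0.3 -0. ] 0.1617875155143737 [3.13976835e+00 1.20834486e-03 2.06867435e+00]
```

View pics/scene18c.png

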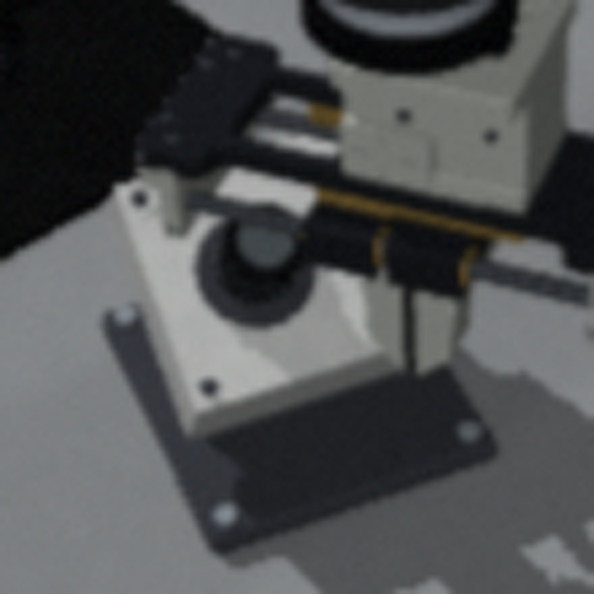

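>>> {"method": "play_rows", "body": {
  "moves": [255,-5,0,-2,0,255,-10,0,-4,0,255,-15,0,-6,0,255,-20,0.5,-9,0,255,-25,0.5,-11,0,255,-30,0.5,-13,0,255,-30,0.5,-13,0]
}}

```text
time: 15.12
tool_pos: [508.8, 39.3, 125.0]
tcp_rot: [3.14, 0.002, 2.069]
contact_force: [-0.3, 0.9, 0.4]
grip_width: 0.6
```

```bash
python3 look.py 19
```

```text
15.1667 [-47.45 -63.19 124.84] s 36.2 foot above mouth -30.8 line x -17.6 Fm [ 0.3  0.1 -0.1] 0.40340412359351924 [3.13971920e+00 1.58645721e-03 2.06848930e+00]
```

View pics/scene19c.png

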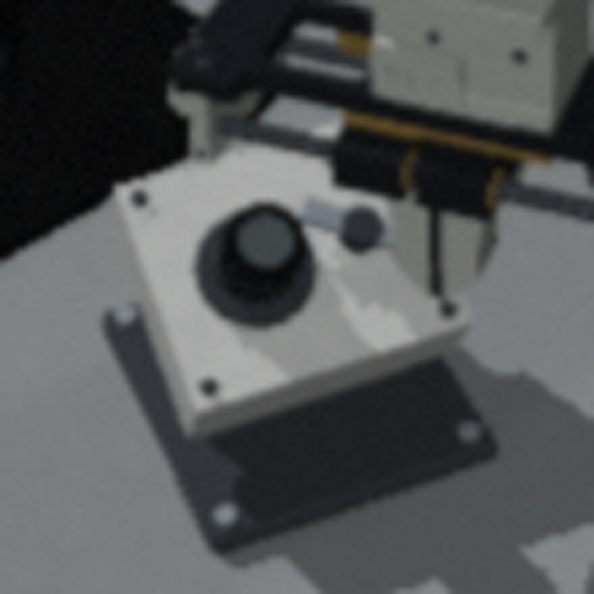

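View pics/wrist19.png

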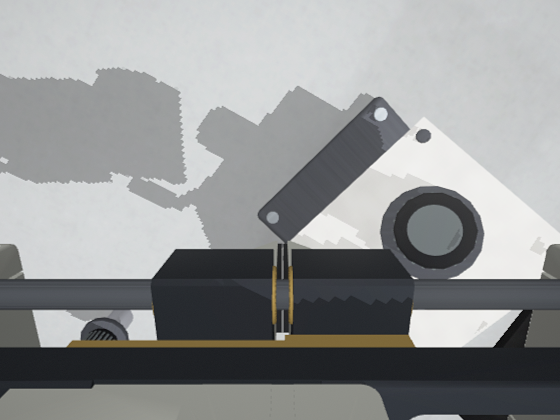

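The lever is turning and its nose is heading for the flange. In the wrist view the eyepiece shows at (432,231), so I can check the seating with that before going on.

```bash
python3 - <<'E'
from h import *
import pickle
F=MR@R.from_euler('y',-np.pi/6).as_matrix()
o,c=pickle.load(open('wrist19.pkl','rb'))
for n,q in dict(lens=(0,0,36),lens4=(0,0,40),flange=(0,0,5),scr=(-42,35,0),BL=(-50,42,0)).items(): print(n,proj(c,F@q+MO,o).round(1))
for h in (5,8): # flange extents
    P=np.array([proj(c,F@[25*np.cos(a),25*np.sin(a),h]+MO,o) for a in np.linspace(0,6.28,90)]); print(h,P.min(0).round(1),P.max(0).round(1))
s=c['color'][:,:,::-1]; cv2.imwrite('pics/w19c.png',cv2.resize(s[100:300,340:540],None,fx=3,fy=3,interpolation=cv2.INTER_CUBIC))
E
```

```text
lens [435.9 233. ]
lens4 [436.6 232.7]
flange [431.2 234.9]
scr [423.5 135.5]
BL [422.6 116.9]
5 [380.9 187. ] [487.1 284.2]
8 [380.5 186.1] [488.5 284.9]
```

View pics/w19c.png

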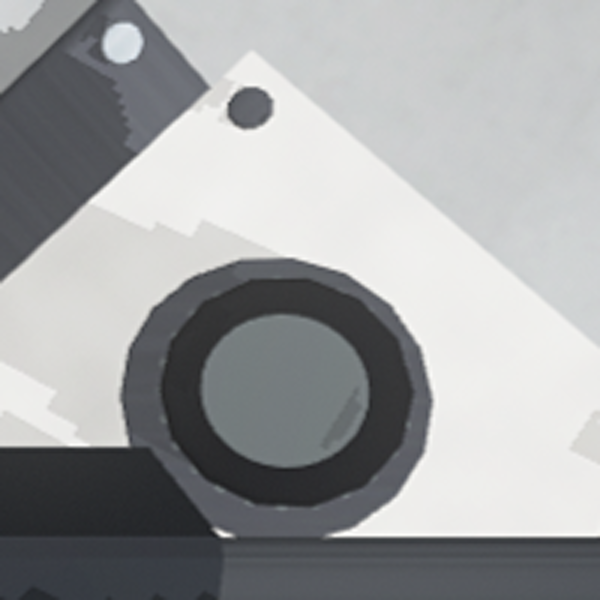

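Flange width is 104 px against 106 px predicted, and lens and flange are concentric as predicted, so it is seated. I'll finish the lever swing.

>>> {"method": "play_rows", "body": {
  "moves": [255,-5,0.5,-2,0,255,-10,0.5,-4,0,255,-15,0.5,-6,0,255,-20,0.5,-8,0,255,-24,0.5,-9,0,255,-27,0.5,-9,0,255,-27,0.5,-9,0]
}}

```text
time: 15.8
tool_pos: [522.2, 18.5, 134.6]
tcp_rot: [3.137, -0.002, 2.068]
contact_force: [-0.8, 13.9, 7.6]
grip_width: 0.3
```

```bash
python3 look.py 20
```

```text
15.85 [-28.69 -79.57 134.58] s 47.4 foot above mouth -19.6 line x -23.2 Fm [-4.8 12.9  7.8] 0.3212889767657134 [ 3.13725819e+00 -1.73898855e-03  2.06851648e+00]
```

View pics/scene20c.png

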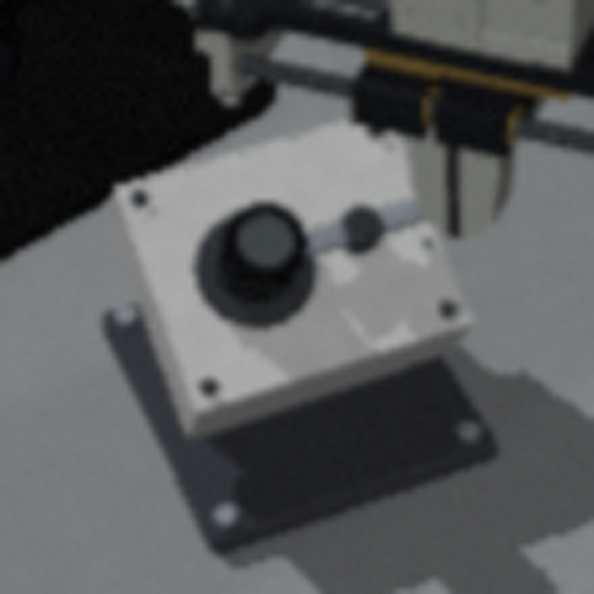

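View pics/wrist20.png

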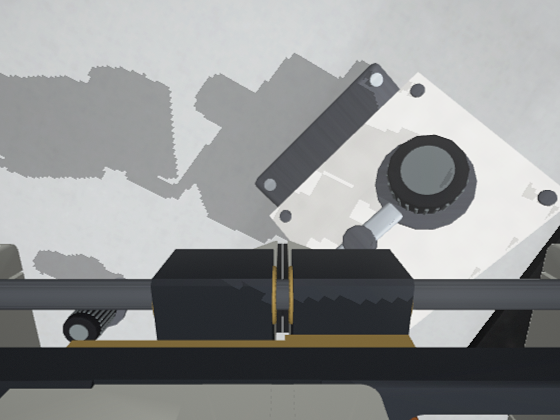

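```bash
python3 - <<'E'
from h import *
import pickle
F=MR@R.from_euler('y',-np.pi/6).as_matrix()
o,c=pickle.load(open('scene20.pkl','rb'))
for a in (1.2,1.3,1.4,1.5,1.571):
  d=np.array([-np.cos(a),-np.sin(a),0])
  P=[np.array([0,-46,10])+d*r for r in (-20,0,30)]
  u=[(proj(c,F@q+MO)-[200,170])*5.4 for q in P]
  ow,cw=pickle.load(open('wrist20.pkl','rb'))
  w=[proj(cw,F@q+MO,ow).round(1) for q in P[:2]]
  print(a,[x.round(0) for x in u],'slope',np.degrees(np.arctan2(*(u[2]-u[0])[::-1])).round(1),'wrist',w,np.degrees(np.arctan2(*(w[0]-w[1])[::-1])).round(1))
s=c['color'][:,:,::-1]; cv2.imwrite('pics/s20z.png',cv2.resize(s[195:230,245:290],None,fx=14,fy=14,interpolation=cv2.INTER_CUBIC))
s=cw['color'][:,:,::-1]; cv2.imwrite('pics/w20z.png',cv2.resize(s[190:255,330:420],None,fx=8,fy=8,interpolation=cv2.INTER_CUBIC))
E
```

```text
1.2 [array([311., 220.]), array([360., 223.]), array([432., 227.])] slope 3.3 wrist [array([394.8, 229.2]), array([358.3, 242.4])] -19.9
1.3 [array([311., 225.]), array([360., 223.]), array([431., 220.])] slope -2.1 wrist [array([393.1, 225.6]), array([358.3, 242.4])] -25.8
1.4 [array([312., 230.]), array([360., 223.]), array([430., 214.])] slope -7.7 wrist [array([391. , 222.3]), array([358.3, 242.4])] -31.6
1.5 [array([313., 234.]), array([360., 223.]), array([428., 207.])] slope -13.2 wrist [array([388.7, 219.2]), array([358.3, 242.4])] -37.3
1.571 [array([314., 237.]), array([360., 223.]), array([427., 202.])] slope -17.3 wrist [array([386.8, 217.2]), array([358.3, 242.4])] -41.5
```

View pics/w20z.png

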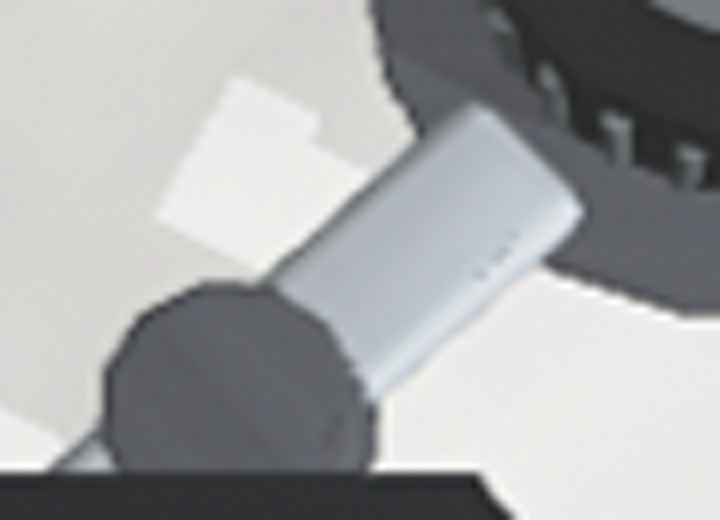

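View pics/s20z.png

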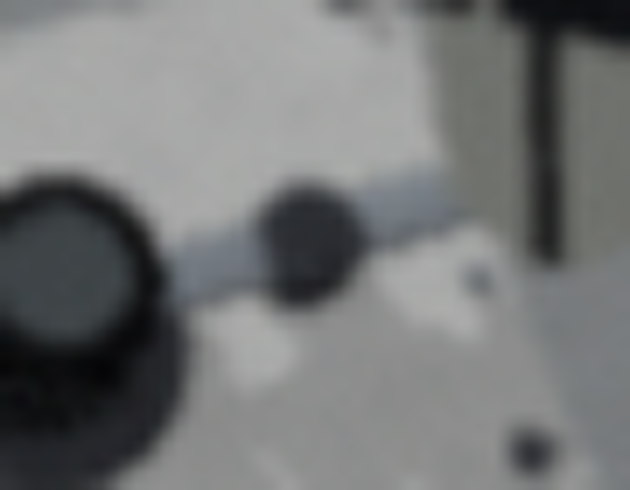

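The nose edges slope 42°, against 41.5° predicted at the stop, so the lever is locked over the flange. I'll back away and check.

>>> {"method": "play_rows", "body": {
  "moves": [255,6,0,-4,0,255,12,0,-12,0,255,18,0,-35,0,255,30,0,-65,0,255,50,0,-90,0,255,80,0,-95,0,255,80,0,-95,0,255,80,0,-95,0]
}}

```text
time: 16.57
tool_pos: [482.6, 87.4, 229.3]
tcp_rot: [3.14, 0.002, 2.071]
contact_force: [-0.2, -0.5, 1.2]
grip_width: 0.3
```

```bash
python3 look.py 21; python3 - <<'E'
from h import *
snap('top','top21')
E
```

```text
16.6167 [-85.67 -25.2  228.62] s 156.0 foot above mouth 89.0 line x -77.5 Fm [-0.5 -0.1 -0.1] 0.5365220312311645 [3.14140645e+00 1.33753164e-03 2.07017081e+00]
```

View pics/wrist21.png

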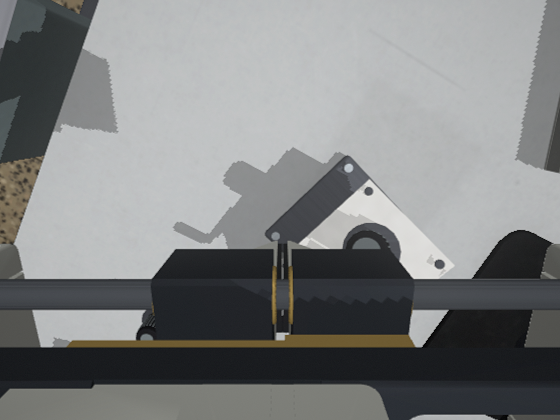

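View pics/scene21c.png

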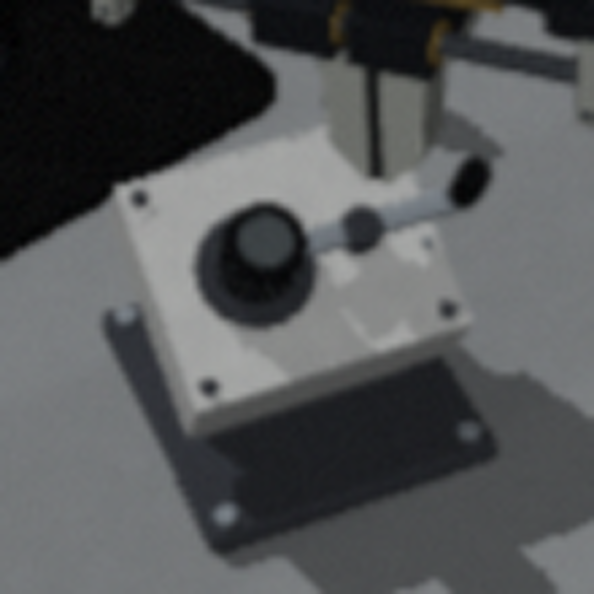

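View pics/top21.png

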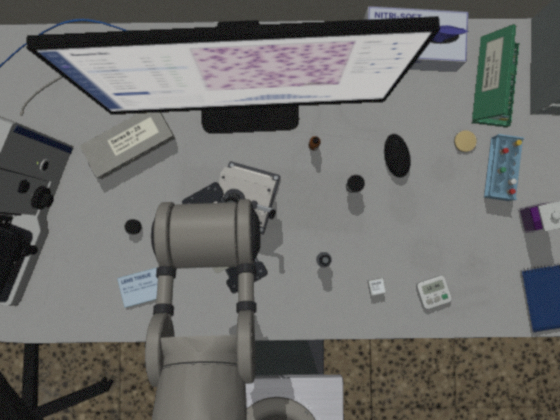

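```bash
python3 -c "
from plant import bot
bot.close_job(); print(bot.get_obs()['time'])"
```

```text
the job is handed in; nothing more can be done
the job is handed in; nothing more can be done
```

The thick-barrelled eyepiece is seated in the bore and the lever is locked over its flange. I handed the job in at about 16.7 s of the 58 s allowed; no verdict is reported.

**How it was done:** The moves keep the tool vertical, so I tilted the eyepiece about 30° in the jaws by pressing its barrel against the block's low edge. I then turned the tool 180° and inserted the eyepiece along the bore axis. Because of that, I gripped the head across the slope (along y) rather than on its upslope and downslope sides, and opened only to 38 mm to clear the lever hub. The closed fingertips then pushed the knob round to its stop.

**Last checks:**
- **Seating:** The axial force rose to about 18 N and the advance stopped at a reading of 33.7 mm, against 32 mm nominal. My estimate of the grip point is only good to about 1.5 mm. In the wrist picture the flange and lens were where a fully seated eyepiece should be, within about 1.5 mm.
- **Lever:** The nose passed over the flange without jamming and its edges slope 42°, against 41.5° predicted at the stop. The push force at the stop was about 15 N. The final scene picture shows the knob arm along -y.
- **Other objects:** The thin eyepiece and the four bystanders look unmoved in the last top view. I judged this by eye, not by measurement.
- **Disagreement:** The scene camera's view showed a steady offset of about 1 px (2 mm) and could not resolve the seating depth, so I relied on the force and the wrist view.
- **Not read directly:** I had no reading of plunger travel or lever angle; both are inferred from the checks above.

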